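# Push a bar home in a drill jig and spin its thumbscrew down

## Robot

A 6-joint arm with a two-finger parallel gripper is mounted at the origin on the work surface. World frame = base frame: x ahead of the robot, y to its left, z up, the work surface at z = 0. Lengths are in m, angles in rad, forces in N, time in s.
With the tool pointing down it reaches from about 0.375 to 0.9 m from the base axis. Payload 3.1 kg.
Tool frame: the origin (TCP) lies on the centre line of the jaws, within the pads' length; the fingertips stand robot.tip_reach ahead of it and the grasp point (between the pads) is the TCP (robot.tip_reach is the distance from the TCP to the fingertips, in m); z points along the fingers, y is the direction in which the jaws open and shut (so a half turn about z gives the same grasp; the last joint's range is limited). The gripper opens to 87 mm and grips with 3 to 60 N. Pads are 19 mm wide; open, the fingers measure 117 mm over their backs; the gripper's body (75 mm by 190 mm) begins 51 mm behind the grasp point.
Start: joints at [0.928, 0.527, 1.433, -0, 1.181, -0.178], TCP at [0.28, 0.559, 0.214] pointing down, gripper open.
Joint ranges: [-3.08, 3.08], [-0.75, 2.2], [0.22, 2.44], [-1.43, 4.57], [0, 2.65], [-2.85, 2.85]. Speed limits (rad/s): [2.79, 2.79, 3.14, 3.14, 3.14, 3.14].

## Interface

Orientations are given as a unit quaternion [x, y, z, w].
In Python, from rig import telemetry, viewer, robot gives the robot as it stands. The module is installed in compiled form; this text tells all that it offers.
- The arm moves only by the tool step_arm, never from a script. Its argument "targets" is a list of rows, each an object of numbers: "dx", "dy", "dz": the shift along the tool's x, y, z in m; "rx", "ry", "rz": the turn, a rotation vector about the tool's x, y, z in degrees. In form: [{"dx": .., "dy": .., "dz": .., "rx": .., "ry": .., "rz": ..}, ...]. A call has exactly 5 rows; each row is the pose to reach, as a shift and turn from the pose measured when the call began, along the tool's axes at that moment; what a row does not reach only later rows make up. A row lasts 1/8 s, in which the tool goes at most 62.5 mm and 10.7 degrees, less where a joint would pass 70% of its speed; a pose out of reach is approached as far as the arm can. A call with a gripper value outside its range is refused whole. "gripper" is the opening, from 0 (shut) to 1 (fully open), set as the call begins (left out, the last holds). The fingers move at their own pace and stop on an object; "force" is the grip in N (left out, the last holds). Time passes only in rows, so rows that repeat a pose let the fingers close, or fill a call up. It gives the time, the measured TCP pose, the force and the opening at its end, in the units of the state.
- telemetry.get_obs(): the state, without advancing time (a new reading comes with each control period).
- viewer.camera(name): name is "side" or "top" or "wrist"; returns a dict with "img" (480x640x3 uint8, blue, green, red), "depth" (480x640 float32, m along the optical axis (not along the pixel's ray), 0 where there is no reading), "K" (3x3 intrinsics, pixels), "R" (3x3) and "t" (3): a world point X has camera coordinates R X + t. Camera axes: x right, y down, z forward; pixel columns grow to the right and rows downward; lengths in m; the calibration is good to about 2 mm. A picture is of the moment at which its call begins.
- robot.hand_in(): hands the job in, once; it reports no verdict.
The state is a dict: "time": time; "q": joint angles; "joint_velocities": joint speeds; "joint_torque": joint torques, N m; "position": TCP position; "tool_rot": TCP orientation; "ft_force": force on the tool from outside, world axes, zero at the start; "moment": the same for the moment, N m; "grip_width": finger opening in m.
Only numpy, scipy, OpenCV 4.12 (cv2) and the standard library are available. Lean on these libraries where they do the work, as an engineer would, in place of code of your own. Each camera call takes 0.05 s, during which the arm holds its last target.

## Task

The aluminium bar in the drill jig has not been pushed in all the way. With the fingertips, slide it along its channel until its end is fully home against the jig's end stop, then spin the loose wing thumbscrew above it clockwise (seen from above), stroke by stroke on its wings, until it is hard up and its rubber foot holds the bar down firmly. Do not lift the bar out of its channel, and leave the things lying around the jig where they are.

Things in the scene. Friction and masses are not known exactly. Their poses are not given: they have to be found in the camera images.
- jig: Drill jig fixed to the bench. Origin: on the bench under the thumbscrew's axis; y runs along the bar towards the end stop, x across it, z up. Grey base plate 16 mm thick, x -50 to 50, y -105 to 110 mm. The bar lies on the base between two rails 8 mm high and 36 mm apart (channel centred on x = 0), open at the -y end.
- bridge (a point): Middle of the top of the steel bridge that carries the thumbscrew over the bar, at jig (0, 0, 58) mm. The bridge is 98 mm along jig x, 30 mm along y and 14 mm thick; its two post nuts at jig x = -38 and 38 mm reach up to z 68 mm
- guide_block (a point): Middle of the top of the grey steel drill guide block on the stop side of the screw, at jig (0, 60, 115) mm: a tower x -23 to 23, y 40 to 80 mm in the jig's frame, on a saddle x -48 to 48 mm that reaches up to z 61 mm. Higher than the wings and 40 mm from the screw's axis, it leaves little room for a finger on that side
- stop (a point): Middle of the end stop's face, at jig (0, 95, 21) mm: the bar's front end comes to rest here. The stop is 60 mm wide and 13 mm thick, its top is at z 44 mm
- bar: Plain aluminium flat bar 230 mm long (its y) x 32 mm x 10 mm thick, about 0.2 kg, loose, lying in the jig's channel with its top 26 mm above the bench; its rear end sticks out of the open -y end of the jig, over the bench. A push of 1 to 2 N slides it. Origin: centre of its underside
- bar_front (a point): Middle of the bar's front end face (towards the stop), 115 mm along the bar's y from its origin, 5 mm above its underside. It starts 25 to 60 mm short of the stop
- bar_tail (a point): Middle of the bar's rear end face, the one to push: 115 mm along the bar's -y from its origin, 21 mm above the bench. When the bar is home it still stands 30 mm out of the base plate
- thumbscrew (a joint): Turn of the thumbscrew in rad, growing clockwise seen from above, which screws it down 4 mm a turn. Starts at 0 to 3.9; the foot meets the bar at about 7.85; at 11.0 the screw stops dead, hard up, the foot squeezed with about 22 N. At value v the two wings point at -v and pi - v about jig z from jig x. Friction 0.03 N m (some 1.5 N on a wing); it stays where left and does not coast
- wings (a point): Point on the thumbscrew's axis at mid-height of its wings, 88 mm above the bench at joint 0 and 81 mm when hard up. Steel wing screw: two flat upright wings 5 mm thick, each from the hub out to 31 mm from the axis and 20 mm high (10 mm above and below this point); the hub is about 20 mm across. The wings' lower edge stays at least 3 mm above the post nuts
- foot: Rubber foot, 23 mm across, on the lower end of the thumbscrew's spindle, under the bridge; it does not turn. Origin: centre of its underside, which meets the bar's top at 26 mm above the bench
- spare_bar: Bystander, loose, leave it alone: drilled aluminium bar 150 x 32 x 10 mm lying flat behind the jig (a finished part, not the one in the jig); origin: centre of the underside, long axis = its y
- chip_brush: Bystander, loose, leave it alone: flat wooden brush, 185 mm long, 36 mm wide, 14 mm high, lying in front of the jig; origin: on the underside, 105 mm from the handle's end, long axis = its y
- deburrer: Bystander, loose, leave it alone: hand deburring tool, black handle 20 mm square, 145 mm long overall, lying in front of the jig near the bar's free end; origin: on the underside, 72 mm from the handle's end, long axis = its y
- oil_bottle: Bystander, loose, leave it alone: grey bottle 56 mm across, 130 mm tall, standing on the left; origin: centre of the underside
- screw_carton: Bystander, loose, leave it alone: small cardboard carton 70 x 100 x 45 mm, on the right; origin: centre of the underside
- tape_measure: Bystander, loose, leave it alone: grey tape measure case 65 x 34 x 62 mm standing upright, back right; origin: centre of the underside
Not all that is in view belongs to the job. What is shaped like the bar but turquoise is not meant.

How it is judged:
On the way, in this order (a step that is already met when the one before it is completed fails the run):
1. the bar is pushed home: its front end within 2 mm of the end stop, flat in the channel (y of bar_front in the frame of jig between 0.093 and 0.097 m and z of bar_front in the frame of jig between 0.0195 and 0.0225 m and angle between the y axis of bar and the y axis of jig, either way round below 0.04 rad), for 0.2 s.
2. the thumbscrew is turned down until its foot presses on the bar with more than 10 N, the bar still home (all of step 1 and contact force between foot and bar above 10 N), for 0.2 s.
At the end, for the whole second after the job is handed in: The bar lies flat in the channel with its front end within 2 mm of the end stop, the foot presses on it with more than 10 N (of about 22 N when the screw is hard up), bar and screw at rest (all of step 2 and velocity of joint thumbscrew between -0.1 and 0.1 rad/s and linear speed of bar below 0.01 m/s); the robot touches nothing.
It fails at once if the bar is lifted out of the channel (either end or its middle more than 8 mm up) or tipped (height (world z) of any of bar_front, bar_tail above 0.029 m or height (world z) of bar above 0.024 m).
It fails at once if a bystander is moved by more than 25 mm (distance of any of spare_bar, chip_brush, deburrer, oil_bottle, screw_carton, tape_measure from where it was at the start of the episode above 0.025 m).
It also fails if it takes over 61 s, if anything falls off the work surface, if the arm or the gripper's body presses on something with over 40 N, if the wrist force passes 120 N, or if a joint passes its speed limit or range.

## Working session

There is one attempt and no reset: what is moved stays moved. The work goes in short steps, Python scripts to look and compute and a tool call to move; the robot and the scene stay as the last step left them, time stands still between calls to the robot, and variables do not carry over. Pictures are saved under pics/ and viewed, and the job is handed in when it is done.

Besides the shell and the picture viewer there is one more tool, called in YAML: its name, and indented under it one key for each argument. step_arm: Moves the arm, as the interface text tells. Its arguments: {"type":"object","properties":{"targets":{"type":"array"},"gripper":{"type":"number"},"force":{"type":"number"}},"required":["targets"]}

```bash
mkdir -p pics; cat > h.py <<'E'
import numpy as np, cv2
from rig import telemetry, viewer, robot
def snap(n,f):
    c=viewer.camera(n); cv2.imwrite('pics/'+f+'.png',c['img']); np.savez('pics/'+f+'.npz',**c); return c
def load(f): return dict(np.load('pics/'+f+'.npz'))
def px(c,u,v,d=None):
    if d is None:
        w=c['depth'][v-1:v+2,u-1:u+2]; w=w[w>0]; d=np.median(w)
    p=np.linalg.inv(c['K'])@np.array([u,v,1])*d
    return c['R'].T@(p-c['t'])
def pz(c,u,v,z):
    r=c['R'].T@np.linalg.inv(c['K'])@np.array([u,v,1.]); o=-c['R'].T@c['t']
    return o+r*(z-o[2])/r[2]
def proj(c,X):
    p=c['K']@(c['R']@np.array(X)+c['t']); return p[:2]/p[2]
E
python3 - <<'E'
from h import *
s=telemetry.get_obs(); print({k:np.round(v,3) for k,v in s.items()}, robot.tip_reach)
for n in('top','side','wrist'):
    c=snap(n,n+'0'); print(n,c['t'],c['K'][0],-c['R'].T@c['t'])
E
```

```text
{'time': np.float64(0.0), 'q': array([ 0.928,  0.528,  1.434, -0.   ,  1.181, -0.179]), 'joint_velocities': array([ 0.001, -0.   , -0.   , -0.001,  0.   , -0.001]), 'joint_torque': array([ 1.0000e-03, -4.4004e+01, -1.7659e+01,  6.3000e-02,  5.8000e-02,
       -0.0000e+00]), 'position': array([0.279, 0.558, 0.213]), 'tool_rot': array([ 0.23 ,  0.973, -0.001, -0.   ]), 'ft_force': array([-1.066,  0.202,  0.615]), 'moment': array([-0.062, -0.003, -0.083]), 'grip_width': np.float64(0.087)} 0.019
top [-0.01936653  0.51924346  1.38335379] [545.44810973   0.         316.83266643] [ 0.38591075 -0.02803967  1.42616381]
side [-0.36515846  0.30196201  1.01671904] [549.22161196   0.         327.11614728] [-0.10277972 -0.63175196  0.92117597]
wrist [-0.62419909 -0.03176098  0.39106396] [365.69030871   0.         321.32383137] [0.2149658  0.59144309 0.38412114]
```

View pics/top0.png

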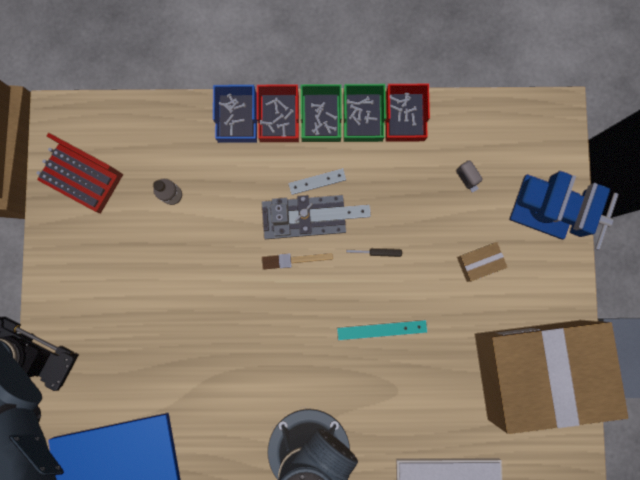

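View pics/side0.png

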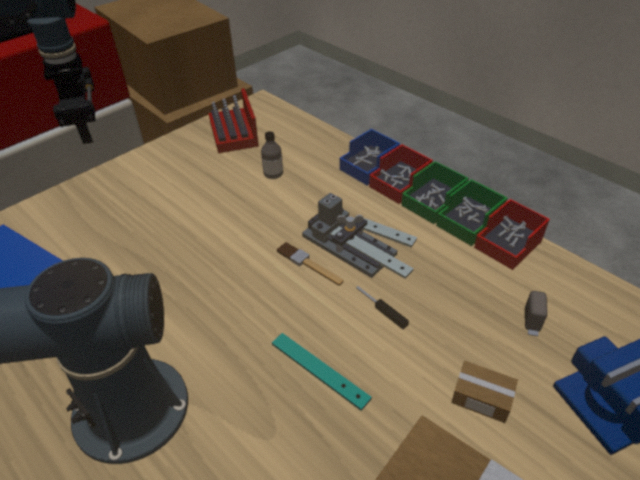

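View pics/wrist0.png

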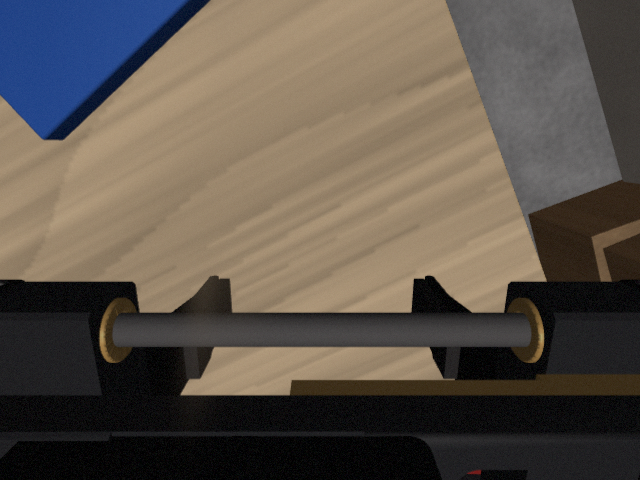

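```bash
python3 - <<'E'
from h import *
c=load('top0'); a=cv2.resize(c['img'][160:280,245:415],None,fx=4.7,fy=4.7,interpolation=cv2.INTER_CUBIC); cv2.imwrite('pics/tc.png',a)
c=load('side0'); a=cv2.resize(c['img'][180:330,270:430],None,fx=4,fy=4,interpolation=cv2.INTER_CUBIC); cv2.imwrite('pics/sc.png',a)
E
```

```text
(no output)
```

View pics/tc.png

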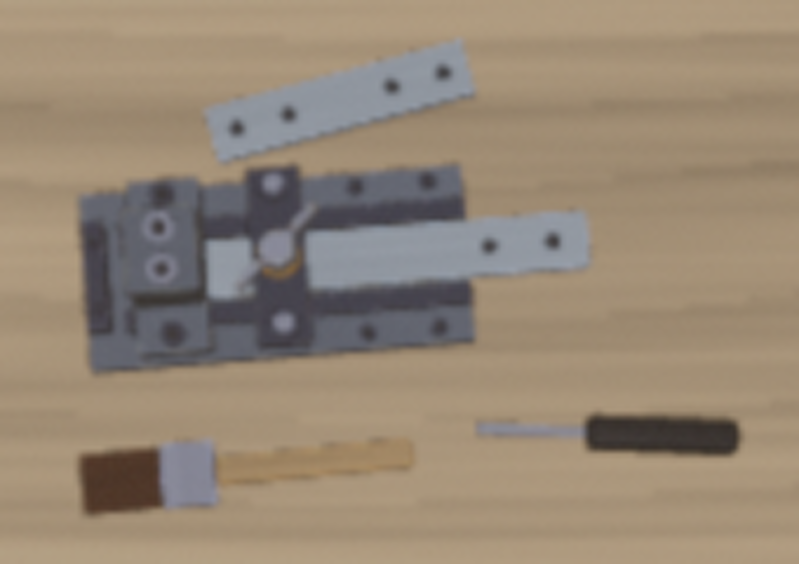

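View pics/sc.png

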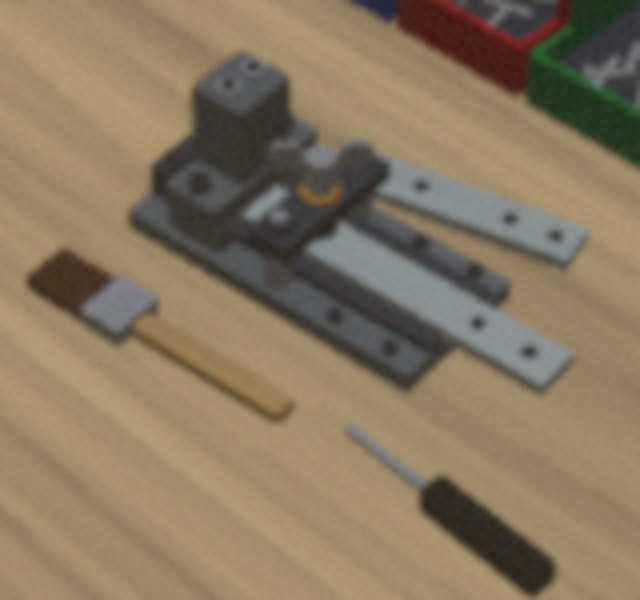

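The jig bar is the light bar at about (330,214) in the top view. It could be confused with the spare bar at (317,181) or the turquoise one at (380,330). The crop confirms it: it lies under the bridge, with its tail at crop (590,240), and the wings are at crop (278,248), pointing up-right and down-left.

```bash
python3 - <<'E'
from h import *
c=load('top0')
f=lambda u,v,z: pz(c,245+(u+.5)/4.7-.5,160+(v+.5)/4.7-.5,z)
# TL: jig(+50,110), TR:(50,-105), BR(-50,-105), BL(-50,110)
P=np.array([f(80,197,.016),f(460,165,.016),f(473,342,.016),f(92,372,.016)])
J=np.array([[50,110],[50,-105],[-50,-105],[-50,110]])/1e3
print(P, np.linalg.norm(P-np.roll(P,-1,0),axis=1))
a=J-J.mean(0);b=P[:,:2]-P[:,:2].mean(0)
H=a.T@b; th=np.arctan2(H[0,1]-H[1,0],H[0,0]+H[1,1]); R=np.array([[np.cos(th),-np.sin(th)],[np.sin(th),np.cos(th)]])
o=P[:,:2].mean(0)-R@J.mean(0); print('th',np.degrees(th),'o',o, 'res',(P[:,:2]-(J@R.T+o)))
tj=lambda p:np.r_[R.T@(p[:2]-o),p[2]]
for n,q in dict(tail1=(588,212,.026),tail2=(590,268,.026),hub=(278,247,.095),w1=(310,211,.095),w2=(247,288,.095),nut1=(273,183,.068),nut2=(284,323,.068),gt1=(200,190,.115),gt2=(200,290,.115),db=(738,437,.02),dt=(480,428,.01),d3=(590,418,.02),sp=(220,160,.01),sp2=(475,95,.01),br=(413,455,.01),br2=(85,513,.01),br3=(80,455,.01)).items(): print(n,tj(f(*q)).round(4),f(*q).round(4))
# depth check
for u,v in((304,212),(358,212),(280,208)): print(px(c,u,v))
E
```

```text
[[ 0.63719312  0.12198627  0.016     ]
 [ 0.65403127 -0.08984009  0.016     ]
 [ 0.55466039 -0.09610749  0.016     ]
 [ 0.53909722  0.11488306  0.016     ]] [0.21249454 0.09956833 0.21156376 0.09835274]
th 4.291429913882013 o [0.59643257 0.01023745] res [[-0.00086802 -0.00168425]
 [-0.00011822  0.0008866 ]
 [ 0.00023053  0.00210216]
 [ 0.00075571 -0.0013045 ]]
tail1 [ 0.0162 -0.1718  0.026 ] [ 0.6254 -0.1598  0.026 ]
tail2 [-0.015  -0.1701  0.026 ] [ 0.5942 -0.1605  0.026 ]
hub [-0.0005 -0.0007  0.095 ] [0.596  0.0095 0.095 ]
w1 [ 0.0172 -0.0189  0.095 ] [ 0.615  -0.0074  0.095 ]
w2 [-0.0209  0.0172  0.095 ] [0.5743 0.0258 0.095 ]
nut1 [ 0.0386 -0.0003  0.068 ] [0.6349 0.0129 0.068 ]
nut2 [-0.0374 -0.0003  0.068 ] [0.5592 0.0072 0.068 ]
gt1 [0.0293 0.037  0.115 ] [0.6229 0.0493 0.115 ]
gt2 [-0.0228  0.0409  0.115 ] [0.5706 0.0493 0.115 ]
db [-0.1142 -0.2435  0.02  ] [ 0.5008 -0.2411  0.02  ]
dt [-0.0971 -0.1031  0.01  ] [ 0.5074 -0.0998  0.01  ]
d3 [-0.0972 -0.1633  0.02  ] [ 0.5117 -0.1599  0.02  ]
sp [0.0647 0.0293 0.01  ] [0.6588 0.0443 0.01  ]
sp2 [ 0.0901 -0.1162  0.01  ] [ 0.6949 -0.0989  0.01  ]
br [-0.109  -0.0648  0.01  ] [ 0.4926 -0.0626  0.01  ]
br2 [-0.1266  0.1186  0.01  ] [0.4614 0.119  0.01  ]
br3 [-0.0943  0.1191  0.01  ] [0.4935 0.1219 0.01  ]
[0.59689872 0.00900128 0.09153662]
[ 0.60645618 -0.12920814  0.02606826]
[0.60319078 0.06661748 0.11594385]
```

```bash
cat >> h.py <<'E'
from scipy.spatial.transform import Rotation as Ro
TH=np.radians(4.29); O=np.array([.5963,.0100]); RJ=np.array([[np.cos(TH),-np.sin(TH)],[np.sin(TH),np.cos(TH)]])
def go(jx,jy,z,yang):
    """jig xy, world z of TCP, tool-y angle in jig frame (deg) -> row"""
    s=telemetry.get_obs(); R=Ro.from_quat(s['tool_rot'])
    p=np.r_[O+RJ@np.array([jx,jy]),z]
    d=R.inv().apply(p-s['position'])
    a=np.radians(yang)+TH
    T=Ro.from_matrix(np.array([[-np.sin(a),np.cos(a),0],[np.cos(a),np.sin(a),0],[0,0,-1]]).T)
    # columns: x=(-sin,cos), y=(cos,sin), z=down
    rv=np.degrees((R.inv()*T).as_rotvec())
    print('d mm',(d*1e3).round(1),'rot',rv.round(1)); st()
def st():
    s=telemetry.get_obs(); R=Ro.from_quat(s['tool_rot']).as_matrix()
    j=RJ.T@(s['position'][:2]-O)
    print('t',round(float(s['time']),2),'jig',(j*1e3).round(1),'z',round(s['position'][2]*1e3,1),'yang',round(np.degrees(np.arctan2(R[1,1],R[0,1])-TH),1),'tilt',(R[:2,2]).round(4),'q6',s['q'][5].round(2),'F',s['ft_force'].round(1),'w',round(s['grip_width']*1e3,1))
E
python3 -c "
from h import *
go(0,-.205,.15,0)"
```

```text
d mm [-634.2 -524.6   63.5] rot [-0.1  0.  59.1]
t 0.15 jig [-275.2  570.7] z 212.9 yang 59.1 tilt [-0.001  -0.0013] q6 -0.18 F [-0.2 -0.3 -0.3] w 86.7
```

step_arm:
  targets:
    - {"dx":-40,"dy":0,"dz":0}

```text
invalid input
```

step_arm:
  targets:
    - {"dx":-0.04,"dy":-0.033,"dz":0,"rx":0,"ry":0,"rz":8}
    - {"dx":-0.085,"dy":-0.07,"dz":0,"rx":0,"ry":0,"rz":18}
    - {"dx":-0.13,"dy":-0.108,"dz":0,"rx":0,"ry":0,"rz":28}
    - {"dx":-0.175,"dy":-0.145,"dz":0,"rx":0,"ry":0,"rz":38}
    - {"dx":-0.22,"dy":-0.182,"dz":0,"rx":0,"ry":0,"rz":48}
  gripper: 0

```text
time: 0.78
position: [0.395, 0.2957, 0.2131]
tool_rot: [0.608, 0.794, -0.001, 0.0]
ft_force: [0.8, 0.0, -0.9]
grip_width: 0.0448
```

The first call was malformed (one row) and was refused. The second ran as planned, so I'm continuing from there.

```bash
python3 -c "
from h import *
go(0,-.205,.15,0)"
```

```text
d mm [-529.5   81.4   63.6] rot [-0.1  0.1 10.8]
t 0.78 jig [-179.4  299.9] z 213.1 yang 10.8 tilt [-0.0008 -0.0014] q6 0.15 F [ 0.8  0.  -0.9] w 44.8
```

step_arm:
  targets:
    - {"dx":-0.06,"dy":0.009,"dz":0,"rx":0,"ry":0,"rz":3}
    - {"dx":-0.12,"dy":0.018,"dz":0,"rx":0,"ry":0,"rz":6}
    - {"dx":-0.18,"dy":0.028,"dz":0,"rx":0,"ry":0,"rz":9}
    - {"dx":-0.24,"dy":0.037,"dz":0,"rx":0,"ry":0,"rz":10.8}
    - {"dx":-0.3,"dy":0.046,"dz":0,"rx":0,"ry":0,"rz":10.8}

```text
time: 1.4
position: [0.5182, 0.0161, 0.2133]
tool_rot: [0.68, 0.733, -0.001, 0.0]
ft_force: [0.5, 0.2, -1.0]
grip_width: 0.0016
```

```bash
python3 -c "
from h import *
go(0,-.205,.1,0)"
```

```text
d mm [-216.8   77.6  113.4] rot [-0.   0.1 -0. ]
t 1.4 jig [-77.5  11.9] z 213.3 yang -0.0 tilt [-0.0007 -0.0011] q6 -0.26 F [ 0.5  0.2 -1. ] w 1.6
```

step_arm:
  targets:
    - {"dx":-0.055,"dy":0.02,"dz":0.0}
    - {"dx":-0.11,"dy":0.04,"dz":0.0}
    - {"dx":-0.165,"dy":0.06,"dz":0.01}
    - {"dx":-0.217,"dy":0.077,"dz":0.03}
    - {"dx":-0.217,"dy":0.077,"dz":0.08}

```text
invalid input
```

```bash
python3 -c "
from h import *
go(0,-.205,.035,0)
snap('wrist','w1');snap('side','s1')"
```

```text
d mm [-216.8   77.6  178.4] rot [-0.   0.1 -0. ]
t 1.4 jig [-77.5  11.9] z 213.3 yang -0.0 tilt [-0.0007 -0.0011] q6 -0.26 F [ 0.5  0.2 -1. ] w 1.6
```

View pics/w1.png

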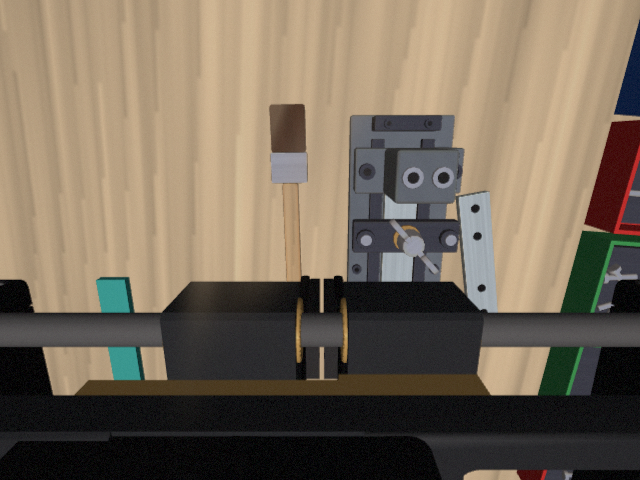

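View pics/s1.png

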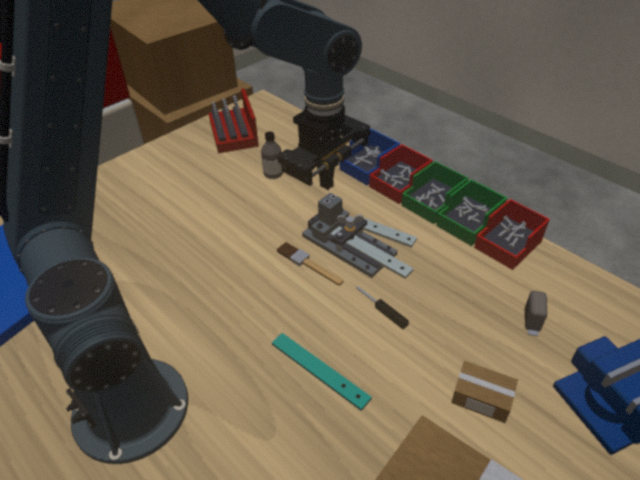

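The refusal came from leaving out the rotation keys. The wrist view gives a good second look at the jig: nuts at (366,240) and (451,240), hub (413,246), and wings running from (391,222) to (437,271).

step_arm:
  targets:
    - {"dx":-0.055,"dy":0.02,"dz":0.0,"rx":0,"ry":0,"rz":0}
    - {"dx":-0.11,"dy":0.04,"dz":0.0,"rx":0,"ry":0,"rz":0}
    - {"dx":-0.165,"dy":0.06,"dz":0.01,"rx":0,"ry":0,"rz":0}
    - {"dx":-0.217,"dy":0.077,"dz":0.03,"rx":0,"ry":0,"rz":0}
    - {"dx":-0.217,"dy":0.077,"dz":0.08,"rx":0,"ry":0,"rz":0}

```text
time: 2.12
position: [0.6173, -0.2042, 0.1361]
tool_rot: [0.684, 0.73, 0.001, 0.008]
ft_force: [-0.3, -0.1, -0.1]
grip_width: 0.0008
```

```bash
python3 -c "
from h import *
c=load('w1')
for n,u,v,z in(('nut-',366,240,.068),('nut+',451,240,.068),('hub',413,246,.095),('wa',391,222,.095),('wb',437,271,.095)):
  p=pz(c,u,v,z); print(n,(RJ.T@(p[:2]-O)*1e3).round(1), p.round(4))
a=px(c,413,246);b=px(c,431,264);print('depth hub',a,'wing',b,px(c,398,230))
go(0,-.205,.035,0)
snap('wrist','w2')"
```

```text
nut- [-37.2  -1.5] [0.5593 0.0058 0.068 ]
nut+ [39.1 -1.5] [0.6354 0.0114 0.068 ]
hub [-1.7  0.7] [0.5946 0.0106 0.095 ]
wa [-20.8  21. ] [0.574  0.0294 0.095 ]
wb [ 19.9 -21.2] [ 0.6178 -0.0096  0.095 ]
depth hub [0.59611741 0.00912292 0.08953517] wing [ 0.61073973 -0.00286257  0.09803653] [0.57966838 0.02396065 0.09854535]
d mm [ 11.1  -6.2 101. ] rot [ 0.7  0.6 -0.6]
t 2.12 jig [   4.9 -215.1] z 136.1 yang -0.6 tilt [ 0.0121 -0.0092] q6 -0.55 F [-0.3 -0.1 -0.1] w 0.8
```

View pics/w2.png

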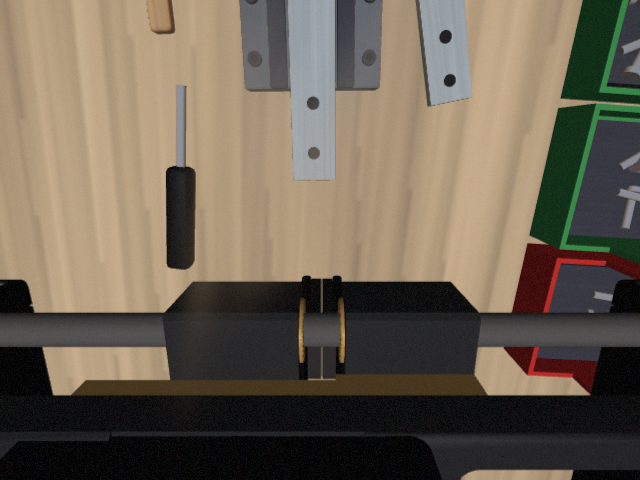

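The gripper is behind the tail: the tail edge is at (314,180) and the closed fingertips at (322,280), with the deburrer well clear on the left. Next I descend.

step_arm:
  targets:
    - {"dx":0.004,"dy":-0.002,"dz":0.03,"rx":0.3,"ry":0.3,"rz":-0.3}
    - {"dx":0.011,"dy":-0.006,"dz":0.065,"rx":0.7,"ry":0.6,"rz":-0.6}
    - {"dx":0.011,"dy":-0.006,"dz":0.09,"rx":0.7,"ry":0.6,"rz":-0.6}
    - {"dx":0.011,"dy":-0.006,"dz":0.104,"rx":0.7,"ry":0.6,"rz":-0.6}
    - {"dx":0.011,"dy":-0.006,"dz":0.104,"rx":0.7,"ry":0.6,"rz":-0.6}

```text
time: 2.8
position: [0.6022, -0.1873, 0.0226]
tool_rot: [0.679, 0.734, -0.003, -0.011]
ft_force: [-0.3, 0.6, 0.2]
grip_width: 0.0004
```

```bash
python3 -c "
from h import *
go(0,-.1445,.031,0)"
```

```text
d mm [52.8  8.8 -7.9] rot [-1.1 -0.7  0.1]
t 2.8 jig [  -8.8 -197.2] z 22.6 yang 0.1 tilt [-0.0203  0.0115] q6 -0.56 F [-0.3  0.6  0.2] w 0.4
```

step_arm:
  targets:
    - {"dx":0.002,"dy":0.009,"dz":-0.008,"rx":-1.1,"ry":-0.7,"rz":0}
    - {"dx":0.004,"dy":0.009,"dz":-0.008,"rx":-1.1,"ry":-0.7,"rz":0}
    - {"dx":0.008,"dy":0.009,"dz":-0.008,"rx":-1.1,"ry":-0.7,"rz":0}
    - {"dx":0.01,"dy":0.009,"dz":-0.008,"rx":-1.1,"ry":-0.7,"rz":0}
    - {"dx":0.01,"dy":0.009,"dz":-0.008,"rx":-1.1,"ry":-0.7,"rz":0}

```text
time: 3.42
position: [0.6104, -0.1764, 0.0305]
tool_rot: [0.679, 0.734, 0.0, -0.001]
ft_force: [0.6, 0.4, 0.7]
grip_width: 0.0004
```

```bash
python3 -c "
from h import *
go(0,-.1445,.031,0)"
```

```text
d mm [42.5 -0.  -0.4] rot [-0.  -0.1  0.2]
t 3.42 jig [   0.2 -187. ] z 30.5 yang 0.2 tilt [-0.0006  0.0009] q6 -0.54 F [0.6 0.4 0.7] w 0.4
```

step_arm:
  targets:
    - {"dx":0.007,"dy":0,"dz":0,"rx":0,"ry":0,"rz":0}
    - {"dx":0.015,"dy":0,"dz":0,"rx":0,"ry":0,"rz":0}
    - {"dx":0.022,"dy":0,"dz":0,"rx":0,"ry":0,"rz":0}
    - {"dx":0.029,"dy":0,"dz":0,"rx":0,"ry":0,"rz":0}
    - {"dx":0.034,"dy":0,"dz":0,"rx":0,"ry":0,"rz":0}

```text
time: 4.05
position: [0.6077, -0.1419, 0.0306]
tool_rot: [0.679, 0.734, 0.0, -0.001]
ft_force: [-0.1, -0.9, -0.4]
grip_width: 0.0004
```

```bash
python3 -c "
from h import *
go(0,-.1445,.031,0)
snap('wrist','w3')"
```

```text
d mm [ 7.8 -0.  -0.4] rot [-0.  -0.1  0.2]
t 4.05 jig [   0.  -152.3] z 30.6 yang 0.2 tilt [-0.0007  0.001 ] q6 -0.49 F [-0.1 -0.9 -0.4] w 0.4
```

View pics/w3.png

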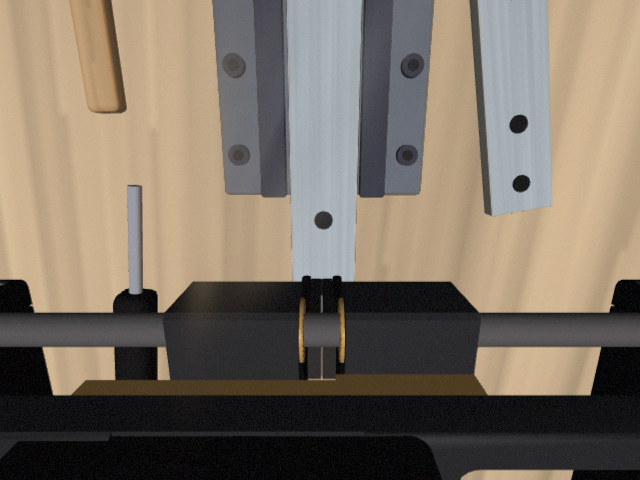

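The bar is straight in the channel, with its tail against the fingers at about (323,280). I'll creep the rest of the way.

step_arm:
  targets:
    - {"dx":0.002,"dy":0,"dz":0,"rx":0,"ry":0,"rz":0}
    - {"dx":0.004,"dy":0,"dz":0,"rx":0,"ry":0,"rz":0}
    - {"dx":0.0055,"dy":0,"dz":0,"rx":0,"ry":0,"rz":0}
    - {"dx":0.007,"dy":0,"dz":0,"rx":0,"ry":0,"rz":0}
    - {"dx":0.0075,"dy":0,"dz":0,"rx":0,"ry":0,"rz":0}

```text
time: 4.72
position: [0.6069, -0.1338, 0.0305]
tool_rot: [0.679, 0.734, 0.0, -0.001]
ft_force: [-0.4, 0.6, 0.3]
grip_width: 0.0004
```

```bash
python3 -c "
from h import *
st()"
```

```text
t 4.72 jig [-1.000e-01 -1.442e+02] z 30.5 yang 0.2 tilt [-0.0011  0.0014] q6 -0.48 F [-0.4  0.6  0.3] w 0.4
```

step_arm:
  targets:
    - {"dx":0.0007,"dy":0,"dz":0,"rx":0,"ry":0,"rz":0}
    - {"dx":0.0014,"dy":0,"dz":0,"rx":0,"ry":0,"rz":0}
    - {"dx":0.0021,"dy":0,"dz":0,"rx":0,"ry":0,"rz":0}
    - {"dx":0.0028,"dy":0,"dz":0,"rx":0,"ry":0,"rz":0}
    - {"dx":0.003,"dy":0,"dz":0,"rx":0,"ry":0,"rz":0}

```text
time: 5.35
position: [0.6067, -0.1308, 0.0305]
tool_rot: [0.679, 0.734, 0.0, -0.001]
ft_force: [-0.5, -0.4, -0.1]
grip_width: 0.0004
```

```bash
python3 -c "
from h import *
st()"
```

```text
t 5.35 jig [  -0.2 -141.1] z 30.5 yang 0.2 tilt [-0.0011  0.0015] q6 -0.47 F [-0.5 -0.4 -0.1] w 0.4
```

step_arm:
  targets:
    - {"dx":0.0007,"dy":0,"dz":0,"rx":0,"ry":0,"rz":0}
    - {"dx":0.0014,"dy":0,"dz":0,"rx":0,"ry":0,"rz":0}
    - {"dx":0.0021,"dy":0,"dz":0,"rx":0,"ry":0,"rz":0}
    - {"dx":0.0028,"dy":0,"dz":0,"rx":0,"ry":0,"rz":0}
    - {"dx":0.003,"dy":0,"dz":0,"rx":0,"ry":0,"rz":0}

```text
time: 5.98
position: [0.6065, -0.1277, 0.0306]
tool_rot: [0.679, 0.734, 0.0, -0.001]
ft_force: [0.1, 0.2, 0.3]
grip_width: 0.0005
```

```bash
python3 -c "
from h import *
st(); snap('wrist','w4');snap('top','t4')
c=load('t4'); cv2.imwrite('pics/t4c.png',cv2.resize(c['img'][160:280,245:415],None,fx=4.7,fy=4.7,interpolation=cv2.INTER_CUBIC))"
```

```text
t 5.97 jig [  -0.2 -138.1] z 30.6 yang 0.2 tilt [-0.0011  0.0014] q6 -0.47 F [0.1 0.2 0.3] w 0.5
```

View pics/w4.png

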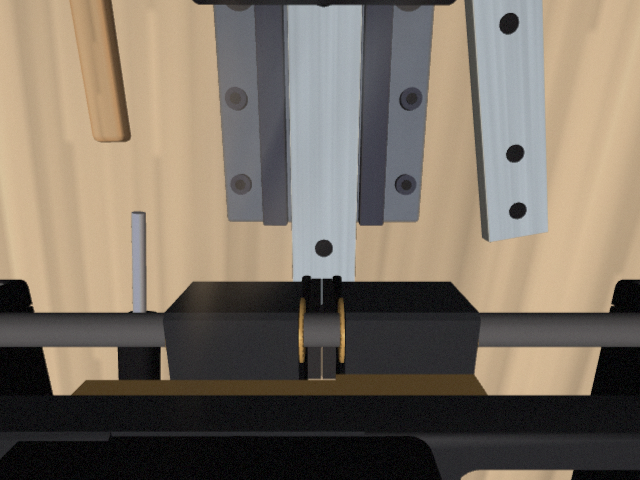

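View pics/t4c.png

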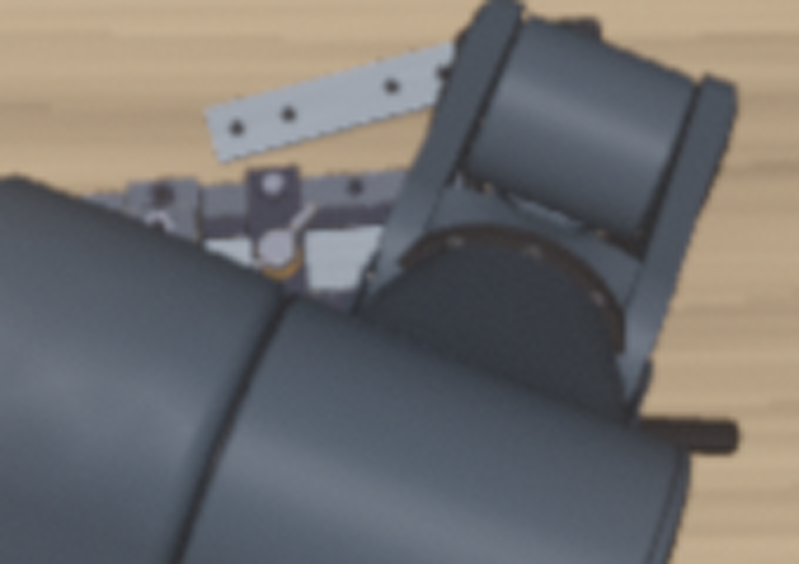

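```bash
python3 -c "
from h import *
J=lambda p:(RJ.T@(p[:2]-O)*1e3).round(1)
for f,L in (('w2',[(314,154,.026),(313,103,.026),(294,180,.026),(335,180,.026),(248,90,.016),(380,90,.016)]),('w3',[(324,220,.026),(293,280,.026),(230,194,.016),(420,194,.016)]),('w4',[(324,248,.026),(293,280,.026),(230,221,.016),(420,221,.016)])):
  c=load(f)
  for u,v,z in L: print(f,u,v,J(pz(c,u,v,z)), px(c,u,v).round(4))
  print('tips',proj(c,px(c,322,282)), px(c,312,284),px(c,240,290))
"
```

```text
w2 314 154 [   1.7 -153.1] [ 0.6094 -0.1425  0.0266]
w2 313 103 [   1.5 -117.3] [ 0.6066 -0.1069  0.0264]
w2 294 180 [ -13.9 -172.2] [ 0.5941 -0.1654  0.0029]
w2 335 180 [  17.4 -172.6] [ 6.279e-01 -1.636e-01  6.000e-04]
w2 248 90 [ -46.3 -107. ] [ 0.5571 -0.0996  0.0106]
w2 380 90 [  51.2 -107.9] [ 6.579e-01 -9.180e-02  2.000e-04]
tips [322. 282.] [ 0.61245092 -0.19479821  0.15135154] [ 0.59430744 -0.16689972  0.22460045]
w3 324 220 [   1.5 -117.2] [ 0.6066 -0.1066  0.0268]
w3 293 280 [ -14.3 -148.7] [ 0.5932 -0.1394  0.026 ]
w3 230 194 [ -46.3 -105.9] [ 0.5579 -0.0992  0.0154]
w3 420 194 [  50.4 -105.7] [ 0.6588 -0.0934  0.0008]
tips [322. 282.] [ 0.60300467 -0.13260262  0.0462607 ] [ 0.58554933 -0.10559766  0.12016582]
w4 324 248 [   1.4 -117.3] [ 0.6064 -0.1066  0.0269]
w4 293 280 [ -14.5 -134.4] [ 0.5919 -0.1251  0.026 ]
w4 230 221 [ -47.4 -105.7] [ 0.5566 -0.0992  0.0148]
w4 420 221 [  51.2 -105.5] [ 6.599e-01 -9.440e-02  2.000e-04]
tips [322. 282.] [ 0.60172227 -0.11833754  0.0464599 ] [ 0.5843649  -0.09130474  0.12052824]
```

The visible hole stayed at jig y = -117 in both views while the fingers advanced 14 mm with no force. So the bar may not be moving, and I need to look at the fingers before going on.

```bash
python3 -c "
from h import *
c=snap('side','s5'); cv2.imwrite('pics/s5c.png',cv2.resize(c['img'][150:300,260:430],None,fx=4.6,fy=4,interpolation=cv2.INTER_CUBIC))
c=load('w4'); cv2.imwrite('pics/w4c.png',cv2.resize(c['img'][200:400,230:420],None,fx=4,fy=3,interpolation=cv2.INTER_CUBIC))"
```

```text
(no output)
```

View pics/s5c.png

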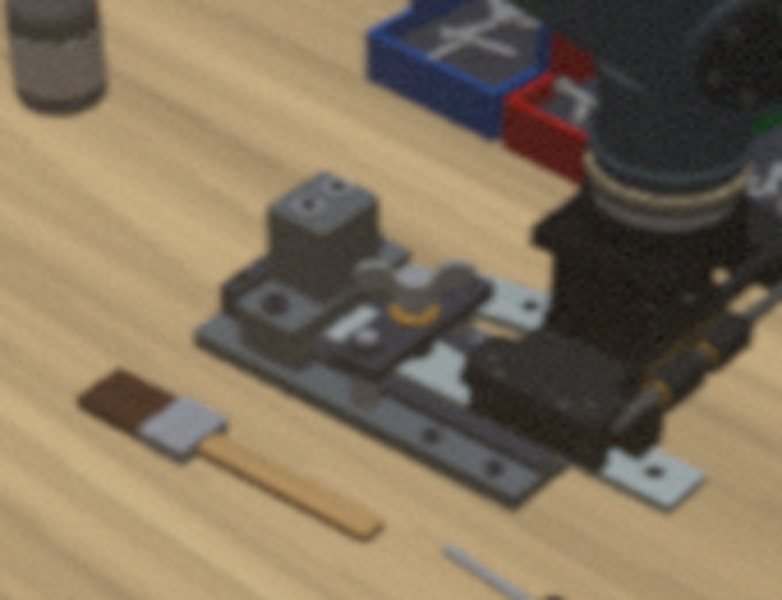

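View pics/w4c.png

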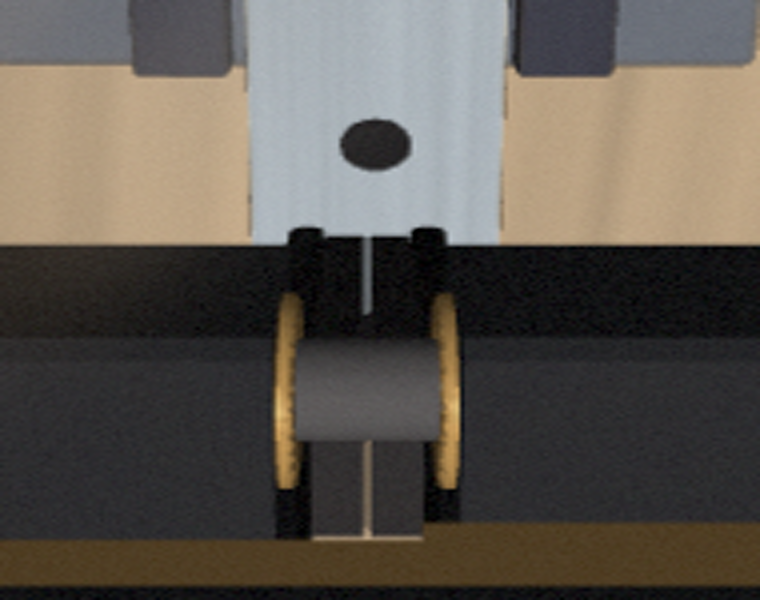

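```bash
python3 -c "
from h import *
print('reach',repr(robot.tip_reach), [a for a in dir(robot) if a[0]!='_'])
c=load('w4'); s=telemetry.get_obs()
print(-c['R'].T@c['t'], s['position'])
for u in (308,316,328,337):
  for v in (274,277,280,284,288,292,296,300,350,360,370,376):
    d=c['depth'][v,u]; p=px(c,u,v,d) if d>0 else None
    print(u,v,None if p is None else ((RJ.T@(p[:2]-O)*1e3).round(1),round(p[2]*1e3,1)))
c=load('wrist0')
for u,v in ((222,285),(225,300),(225,330),(195,370),(422,290),(422,320)):
    print(u,v,px(c,u,v))
"
```

```text
reach 0.019 ['Unreachable', 'hand_in', 'tip_reach']
[ 0.60116661 -0.05555446  0.20197785] [ 0.60647173 -0.12777941  0.03053347]
308 274 (array([  -6.8, -131.1]), np.float64(26.1))
308 277 (array([  -6.2, -126.6]), np.float64(42.2))
308 280 (array([  -6. , -126.6]), np.float64(46.1))
308 284 (array([  -5.9, -127.1]), np.float64(49.6))
308 288 (array([  -5.7, -126.9]), np.float64(54.7))
308 292 (array([  -5.6, -126.9]), np.float64(59.0))
308 296 (array([  -5.4, -126.6]), np.float64(63.8))
308 300 (array([  -5.3, -127.8]), np.float64(65.2))
308 350 (array([  -4.6, -135.8]), np.float64(89.1))
308 360 (array([  -4.6, -139.3]), np.float64(89.8))
308 370 (array([  -4.6, -143.8]), np.float64(89.2))
308 376 (array([  -4.6, -146.3]), np.float64(89.1))
316 274 (array([  -2.7, -131.3]), np.float64(25.5))
316 277 (array([  -2.7, -132.5]), np.float64(26.7))
316 280 (array([  -2.4, -128. ]), np.float64(42.4))
316 284 (array([  -2.4, -128. ]), np.float64(47.4))
316 288 (array([  -2.3, -128.1]), np.float64(51.8))
316 292 (array([  -2.2, -128.4]), np.float64(55.5))
316 296 (array([  -2.2, -128.4]), np
[... 1082 characters left out ...]
26.8]), np.float64(50.2))
337 288 (array([   6.9, -127.1]), np.float64(54.1))
337 292 (array([   6.7, -127.3]), np.float64(58.1))
337 296 (array([   6.5, -126.7]), np.float64(63.7))
337 300 (array([   6.3, -127.1]), np.float64(66.6))
337 350 (array([   5.1, -130.4]), np.float64(97.8))
337 360 (array([   5.1, -133.5]), np.float64(98.6))
337 370 (array([   5.1, -136.5]), np.float64(99.7))
337 376 (array([   3.4, -114.7]), np.float64(133.3))
222 285 [0.25078513 0.52297538 0.23036985]
225 300 [0.25729155 0.52115542 0.23192435]
225 330 [0.24229263 0.55292174 0.30893616]
195 370 [0.26482678 0.51604101 0.27125085]
422 290 [0.29074584 0.60230368 0.23552447]
422 320 [0.26088254 0.59418443 0.30760472]
```

The depth readings settle it. The fingertips' lower edge is at z ≈ 41 mm while the reported TCP z is 30.5 mm, so the tips sit about 10 mm *above* the reported TCP instead of 19 mm below it. The fingers passed over the bar without touching it. The lateral position agrees. From here I take tip z = reported z + 10.5 mm, and I'll check that again once I'm low.

step_arm:
  targets:
    - {"dx":-0.015,"dy":0,"dz":0,"rx":0,"ry":0,"rz":0}
    - {"dx":-0.035,"dy":0,"dz":0,"rx":0,"ry":0,"rz":0}
    - {"dx":-0.05,"dy":0,"dz":0,"rx":0,"ry":0,"rz":0}
    - {"dx":-0.056,"dy":0,"dz":0,"rx":0,"ry":0,"rz":0}
    - {"dx":-0.056,"dy":0,"dz":0.004,"rx":0,"ry":0,"rz":0}

```text
time: 6.75
position: [0.611, -0.1845, 0.0265]
tool_rot: [0.679, 0.734, 0.0, -0.001]
ft_force: [-0.4, 0.8, 0.1]
grip_width: 0.0004
```

step_arm:
  targets:
    - {"dx":0,"dy":0,"dz":0.006,"rx":0,"ry":0,"rz":0}
    - {"dx":0,"dy":0,"dz":0.012,"rx":0,"ry":0,"rz":0}
    - {"dx":0,"dy":0,"dz":0.018,"rx":0,"ry":0,"rz":0}
    - {"dx":0,"dy":0,"dz":0.022,"rx":0,"ry":0,"rz":0}
    - {"dx":0,"dy":0,"dz":0.022,"rx":0,"ry":0,"rz":0}

```text
time: 7.38
position: [0.6107, -0.1842, 0.004]
tool_rot: [0.679, 0.734, 0.0, -0.001]
ft_force: [-0.0, 0.3, 0.4]
grip_width: 0.0005
```

```bash
python3 -c "
from h import *
go(0,-.1445,.0035,0)
c=snap('wrist','w6')
for u in (308,316,328):
  for v in range(270,300,2):
    p=px(c,u,v); print(u,v,(RJ.T@(p[:2]-O)*1e3).round(1),round(p[2]*1e3,1))
"
```

```text
d mm [50.2  0.2  0.6] rot [-0.1 -0.1  0.1]
t 7.38 jig [-1.000e-01 -1.947e+02] z 4.0 yang 0.1 tilt [-0.0012  0.0017] q6 -0.55 F [-0.   0.3  0.4] w 0.5
308 270 [  -6.6 -185.2] 0.7
308 272 [  -6.7 -186.6] -0.0
308 274 [  -6.7 -187.5] 0.4
308 276 [  -6.2 -183.5] 13.8
308 278 [  -6.1 -183.5] 16.5
308 280 [  -6.  -183.6] 18.7
308 282 [  -5.9 -183.5] 21.4
308 284 [  -5.8 -183.4] 24.2
308 286 [  -5.7 -183.6] 25.9
308 288 [  -5.6 -183.5] 28.3
308 290 [  -5.6 -183.4] 31.0
308 292 [  -5.5 -183.4] 33.1
308 294 [  -5.4 -183.4] 35.1
308 296 [  -5.3 -183.5] 36.8
308 298 [  -5.3 -183.9] 38.1
316 270 [  -2.6 -185.3] 0.5
316 272 [  -2.6 -186.5] 0.2
316 274 [  -2.6 -187.6] 0.0
316 276 [  -2.6 -188.6] 0.3
316 278 [  -2.6 -189.5] 0.7
316 280 [  -2.4 -185. ] 15.1
316 282 [  -2.3 -184.8] 18.0
316 284 [  -2.3 -184.9] 20.4
316 286 [  -2.3 -185.1] 22.1
316 288 [  -2.2 -184.9] 24.9
316 290 [  -2.2 -184.7] 27.8
316 292 [  -2.2 -184.9] 29.4
316 294 [  -2.1 -184.9] 31.7
316 296 [  -2.1 -184.8] 33.8
316 298 [  -2.1 -185.1] 35.3
328 270 [   3.5 -185.4] 0.1
328 272 [   3.5 -186.5] 0.2
328 274 [   3.5 -187.6] 0.1
328 276 [   3.5 -188.7] 0.1
328 278 [   3.5 -189.4] 1.1
328 280 [   3.2 -184.9] 15.4
328 282 [   3.2 -185.2] 17.2
328 284 [   3.1 -184.8] 20.5
328 286 [   3.1 -184.9] 22.7
328 288 [   3.1 -184.8] 25.1
328 290 [   3.  -184.9] 27.2
328 292 [   3.  -185.1] 29.0
328 294 [   2.9 -184.9] 31.6
328 296 [   2.9 -185. ] 33.5
328 298 [   2.9 -184.9] 35.7
```

View pics/w6.png

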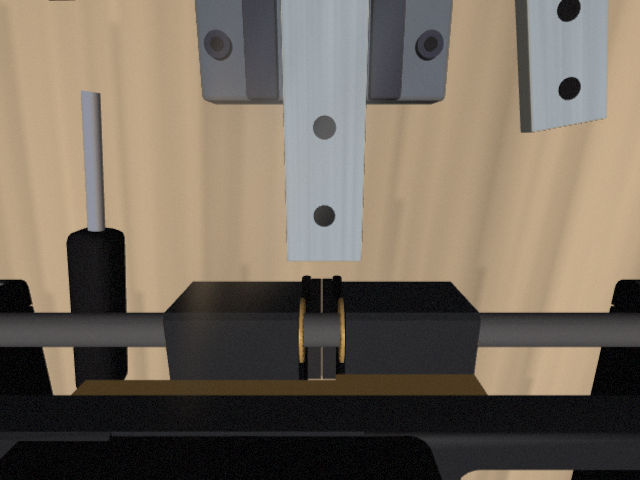

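The tail is at (325,261) with the tips just behind it at z ≈ 14 mm, so both are level. The front face is at jig y -183.5 and home is about 48.5 mm of travel.

step_arm:
  targets:
    - {"dx":0.008,"dy":0,"dz":0,"rx":0,"ry":0,"rz":0}
    - {"dx":0.016,"dy":0,"dz":0,"rx":0,"ry":0,"rz":0}
    - {"dx":0.025,"dy":0,"dz":0,"rx":0,"ry":0,"rz":0}
    - {"dx":0.034,"dy":0,"dz":0,"rx":0,"ry":0,"rz":0}
    - {"dx":0.041,"dy":0,"dz":0,"rx":0,"ry":0,"rz":0}

```text
time: 8.05
position: [0.6079, -0.1429, 0.0046]
tool_rot: [0.679, 0.734, 0.0, -0.0]
ft_force: [0.9, -1.4, 0.5]
grip_width: 0.0007
```

step_arm:
  targets:
    - {"dx":0.0015,"dy":0,"dz":0,"rx":0,"ry":0,"rz":0}
    - {"dx":0.003,"dy":0,"dz":0,"rx":0,"ry":0,"rz":0}
    - {"dx":0.0042,"dy":0,"dz":0,"rx":0,"ry":0,"rz":0}
    - {"dx":0.0055,"dy":0,"dz":0,"rx":0,"ry":0,"rz":0}
    - {"dx":0.006,"dy":0,"dz":0,"rx":0,"ry":0,"rz":0}

```text
time: 8.68
position: [0.6075, -0.1371, 0.0046]
tool_rot: [0.679, 0.734, 0.0, -0.0]
ft_force: [-1.0, -2.5, 0.3]
grip_width: 0.0001
```

```bash
python3 -c "
from h import *
go(0,-.1462,.0035,0)
c=snap('wrist','w7')"
```

```text
d mm [ 1.4 -0.1  1.1] rot [-0.  -0.   0.2]
t 8.68 jig [   0.2 -147.6] z 4.6 yang 0.2 tilt [-0.0002  0.0007] q6 -0.48 F [-1.  -2.5  0.3] w 0.1
```

View pics/w7.png

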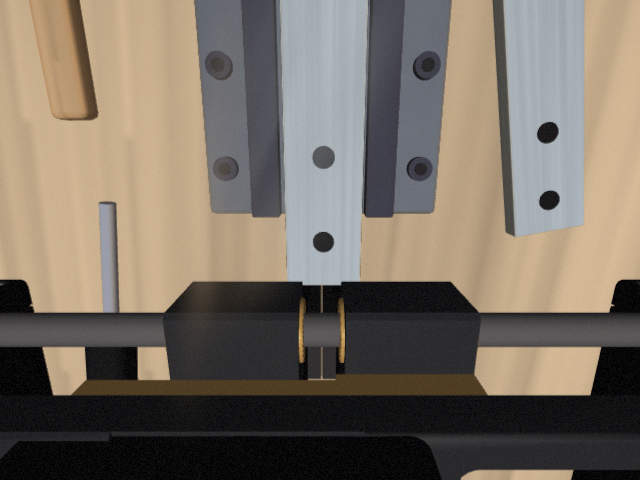

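The bar is moving now. Its tail touches the fingers at (325,283), and the reaction is about 1–2 N. I'll creep on until the stop is felt.

step_arm:
  targets:
    - {"dx":0.0007,"dy":0,"dz":0,"rx":0,"ry":0,"rz":0}
    - {"dx":0.0014,"dy":0,"dz":0,"rx":0,"ry":0,"rz":0}
    - {"dx":0.0021,"dy":0,"dz":0,"rx":0,"ry":0,"rz":0}
    - {"dx":0.0026,"dy":0,"dz":0,"rx":0,"ry":0,"rz":0}
    - {"dx":0.0026,"dy":0,"dz":0,"rx":0,"ry":0,"rz":0}

```text
time: 9.35
position: [0.6086, -0.137, 0.005]
tool_rot: [0.679, 0.734, -0.0, 0.002]
ft_force: [0.0, -9.2, -1.2]
grip_width: 0.0005
```

```bash
python3 -c "
from h import *
go(0,-.1462,.0035,0)
c=snap('wrist','w8')
for u,v,z in ((323,255,.026),(323,167,.026)): p=pz(c,u,v,z);print((RJ.T@(p[:2]-O)*1e3).round(1))"
```

```text
d mm [ 1.3 -1.2  1.5] rot [0.1 0.2 0.2]
t 9.35 jig [   1.2 -147.5] z 5.0 yang 0.2 tilt [ 0.0027 -0.0031] q6 -0.48 F [ 0.  -9.2 -1.2] w 0.5
[   2.1 -122.3]
[  1.9 -85. ]
```

View pics/w8.png

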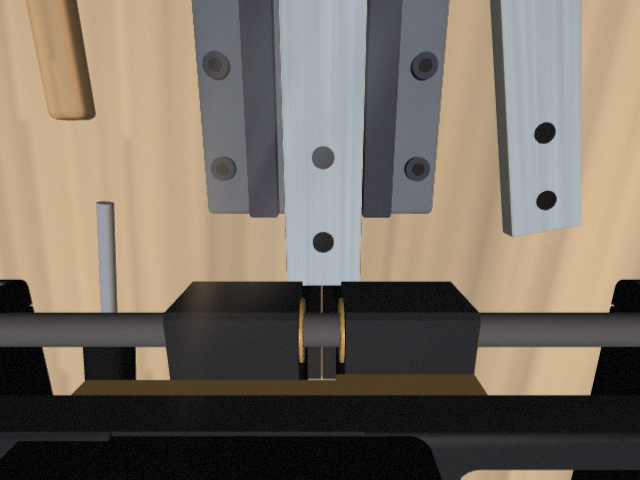

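```bash
python3 -c "
from h import *
c=load('w8')
for u,v,z in ((323,242,.026),(323,158,.026),(290,284,.026),(358,284,.026),(230,213,.016),(415,213,.016)): p=pz(c,u,v,z);print((RJ.T@(p[:2]-O)*1e3).round(1))"
```

```text
[   2.1 -116.4]
[  1.9 -81.5]
[ -12.4 -135.7]
[  17.5 -135.6]
[ -39.2 -105.9]
[  43.1 -105.8]
```

The stop has been reached: the force rose to 9 N with no further advance. The bar overhangs the plate edge by 29.8 mm (30 expected at home) and is straight. Now I back off, rise, and open the fingers to about 32 mm to straddle the wing screw.

step_arm:
  targets:
    - {"dx":-0.006,"dy":-0.001,"dz":0,"rx":0,"ry":0,"rz":0}
    - {"dx":-0.02,"dy":-0.001,"dz":0,"rx":0,"ry":0,"rz":0}
    - {"dx":-0.02,"dy":-0.001,"dz":-0.04,"rx":0,"ry":0,"rz":0}
    - {"dx":-0.02,"dy":-0.001,"dz":-0.09,"rx":0,"ry":0,"rz":0}
    - {"dx":-0.02,"dy":-0.001,"dz":-0.14,"rx":0,"ry":0,"rz":0}
  gripper: 0.37

```text
time: 10.02
position: [0.6083, -0.1567, 0.146]
tool_rot: [0.679, 0.734, -0.0, 0.001]
ft_force: [0.9, 0.4, -0.6]
grip_width: 0.0314
```

```bash
python3 -c "
from h import *
go(0.001,-.0,.14,4)"
```

```text
d mm [167.1   2.    5.7] rot [ 0.1  0.1 -3.8]
t 10.03 jig [  -0.5 -167.1] z 146.0 yang 0.2 tilt [ 0.0015 -0.0017] q6 -0.51 F [ 0.9  0.4 -0.6] w 31.4
```

step_arm:
  targets:
    - {"dx":0.03,"dy":0.0,"dz":0,"rx":0,"ry":0,"rz":-1}
    - {"dx":0.06,"dy":0.001,"dz":0,"rx":0,"ry":0,"rz":-2}
    - {"dx":0.09,"dy":0.002,"dz":0,"rx":0,"ry":0,"rz":-3.8}
    - {"dx":0.1,"dy":0.002,"dz":0,"rx":0,"ry":0,"rz":-3.8}
    - {"dx":0.1,"dy":0.002,"dz":0,"rx":0,"ry":0,"rz":-3.8}

```text
time: 10.65
position: [0.6025, -0.0567, 0.1458]
tool_rot: [0.654, 0.756, -0.0, 0.001]
ft_force: [0.0, -0.3, 0.1]
grip_width: 0.0321
```

```bash
python3 -c "
from h import *
go(0.001,-.0,.1,4)
c=snap('wrist','w9');snap('side','s9')"
```

```text
d mm [67.   4.4 45.7] rot [ 0.1  0.1 -0. ]
t 10.65 jig [  1.2 -67. ] z 145.8 yang 4.0 tilt [ 0.0013 -0.0019] q6 -0.42 F [ 0.  -0.3  0.1] w 32.1
```

View pics/w9.png

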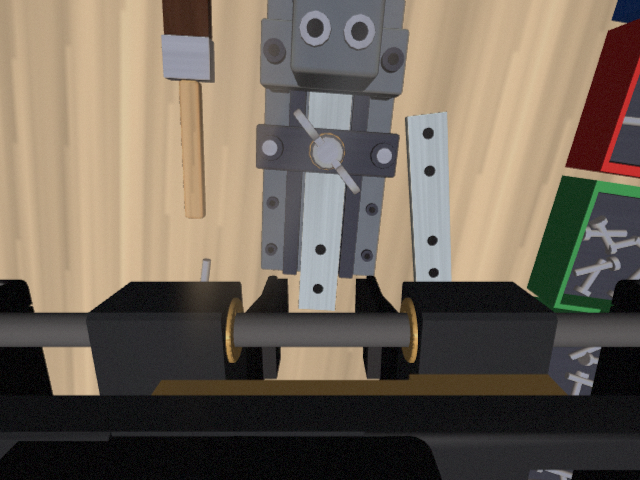

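```bash
python3 -c "
from h import *
c=load('w9')
J=lambda p:((RJ.T@(p[:2]-O))*1e3).round(1)
for n,u,v,z in(('nut',269,148,.068),('nut',384,155,.068),('hub',327,152,.092),('wa',297,112,.095),('wb',356,190,.095),('tail',302,307,.026),('tail',334,308,.026)): print(n,J(pz(c,u,v,z)))
p=px(c,327,152);print('hubdepth',J(p),p)
for u in range(262,390,4):
  p=px(c,u,284)
  if p[2]>.1:print(u,J(p),p[2].round(4))
for u,v in ((347,176),(305,122),(340,166)):
  p=px(c,u,v);print(J(p),p[2])
"
```

```text
nut [-37.5  -1.7]
nut [38.7 -1. ]
hub [ 0.4 -0.9]
wa [-18.5  20.2]
wb [ 19.5 -22. ]
tail [ -10.5 -134.9]
tail [  17.3 -134. ]
hubdepth [ 0.4 -1. ] [0.59680676 0.00904004 0.08986167]
266 [-23.9 -57.5] 0.1655
270 [-22.  -57.1] 0.1661
274 [-20.4 -57.4] 0.165
278 [-18.9 -58.5] 0.1622
282 [-17.1 -58.4] 0.162
286 [-15.3 -58.3] 0.162
358 [ 17.5 -56.4] 0.1612
362 [ 19.2 -55.9] 0.1621
366 [ 21.1 -56.1] 0.1613
370 [ 22.2 -54.2] 0.1658
374 [ 23.9 -53.9] 0.1662
[ 13.1 -13.8] 0.09746364289304559
[-13.4  14.9] 0.09865101441136157
[ 8.9 -8.6] 0.09117149499552302
```

The second measurement agrees. The screw axis is at jig (0.5, -1.0) mm (hub at (327,152)), the wings lie at -48° (v ≈ 0.84), and the fingers are centred on the reported TCP to 0.3 mm. I'll move above the screw with the fingers at 14°.

```bash
python3 -c "
from h import *
go(0.0005,-.001,.1,14)"
```

```text
d mm [67.2  3.6 45.7] rot [  0.1   0.1 -10.1]
t 10.75 jig [  1.4 -68.2] z 145.8 yang 3.9 tilt [ 0.0019 -0.0022] q6 -0.42 F [-0.4  0.6 -0.3] w 32.3
```

step_arm:
  targets:
    - {"dx":0.02,"dy":0.001,"dz":0,"rx":0,"ry":0,"rz":-3}
    - {"dx":0.045,"dy":0.002,"dz":0,"rx":0,"ry":0,"rz":-6}
    - {"dx":0.063,"dy":0.0035,"dz":0.01,"rx":0,"ry":0,"rz":-10}
    - {"dx":0.067,"dy":0.0035,"dz":0.025,"rx":0,"ry":0,"rz":-10}
    - {"dx":0.067,"dy":0.0035,"dz":0.035,"rx":0,"ry":0,"rz":-10}

```text
time: 11.38
position: [0.5962, 0.009, 0.1095]
tool_rot: [0.586, 0.81, -0.001, 0.001]
ft_force: [0.2, -0.1, -0.8]
grip_width: 0.0325
```

```bash
python3 -c "
from h import *
go(0.0005,-.001,.0645,14);snap('side','s10')
c=load('s10'); cv2.imwrite('pics/s10c.png',cv2.resize(c['img'][120:300,250:430],None,fx=4,fy=3.3,interpolation=cv2.INTER_CUBIC))"
```

```text
d mm [-0.1  0.6 45. ] rot [-0.   0.1 -0.1]
t 11.38 jig [-0.2 -1. ] z 109.5 yang 13.9 tilt [ 0.0004 -0.0022] q6 -0.49 F [ 0.2 -0.1 -0.8] w 32.5
```

View pics/s10c.png

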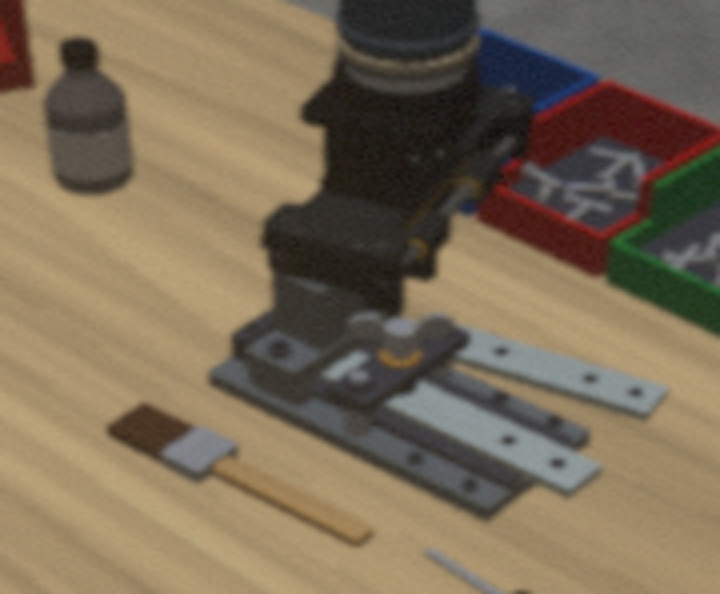

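```bash
python3 -c "
from h import *
c=load('s10')
for u,v0,v1 in ((320,180,206),(330,180,206),(340,184,220),(347,184,220),(355,184,206)):
  for v in range(v0,v1,3):
    p=px(c,u,v); print(u,v,((RJ.T@(p[:2]-O))*1e3).round(0),(p[2]*1e3).round(0),end=' | ')
  print()
"
```

```text
320 180 [152. 221.] -1.0 | 320 183 [-80.  12.] 230.0 | 320 186 [-87.   6.] 229.0 | 320 189 [-95.  -1.] 230.0 | 320 192 [-97.  -3.] 224.0 | 320 195 [-95.  -0.] 213.0 | 320 198 [-91.   4.] 201.0 | 320 201 [-90.   4.] 192.0 | 320 204 [-21.  67.] 107.0 | 
330 180 [-60.   2.] 231.0 | 330 183 [-67.  -3.] 230.0 | 330 186 [-75. -10.] 230.0 | 330 189 [-83. -17.] 231.0 | 330 192 [-90. -24.] 231.0 | 330 195 [-92. -25.] 225.0 | 330 198 [-89. -22.] 214.0 | 330 201 [-86. -19.] 202.0 | 330 204 [-85. -18.] 193.0 | 
340 184 [-58. -22.] 231.0 | 340 187 [-64. -28.] 230.0 | 340 190 [-73. -35.] 231.0 | 340 193 [-79. -40.] 230.0 | 340 196 [-86. -46.] 229.0 | 340 199 [-86. -46.] 221.0 | 340 202 [-85. -45.] 212.0 | 340 205 [-80. -41.] 200.0 | 340 208 [-79. -40.] 191.0 | 340 211 [12. 35.] 81.0 | 340 214 [11. 34.] 73.0 | 340 217 [-16.  12.] 94.0 | 
347 184 [-48. -33.] 230.0 | 347 187 [-55. -39.] 230.0 | 347 190 [-63. -45.] 231.0 | 347 193 [-71. -52.] 231.0 | 347 196 [-78. -57.] 230.0 | 347 199 [-82. -60.] 227.0 | 347 202 [-81. -60.] 218.0 | 347 205 [-76. -56.] 205.0 | 347 208 [-75. -56.] 197.0 | 347 211 [-76. -56.] 189.0 | 347 214 [-23. -14.] 123.0 | 347 217 [37. 33.] 47.0 | 
355 184 [-23. -34.] 216.0 | 355 187 [-27. -38.] 213.0 | 355 190 [-33. -42.] 210.0 | 355 193 [-39. -47.] 209.0 | 355 196 [-41. -49.] 203.0 | 355 199 [-38. -47.] 192.0 | 355 202 [17. -5.] 127.0 | 355 205 [128.  79.] 1.0 |
```

```bash
python3 -c "
from h import *
c=load('s10'); cv2.imwrite('pics/s10d.png',cv2.resize(c['img'][150:250,295:395],None,fx=6,fy=6,interpolation=cv2.INTER_CUBIC))"
```

```text
(no output)
```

View pics/s10d.png

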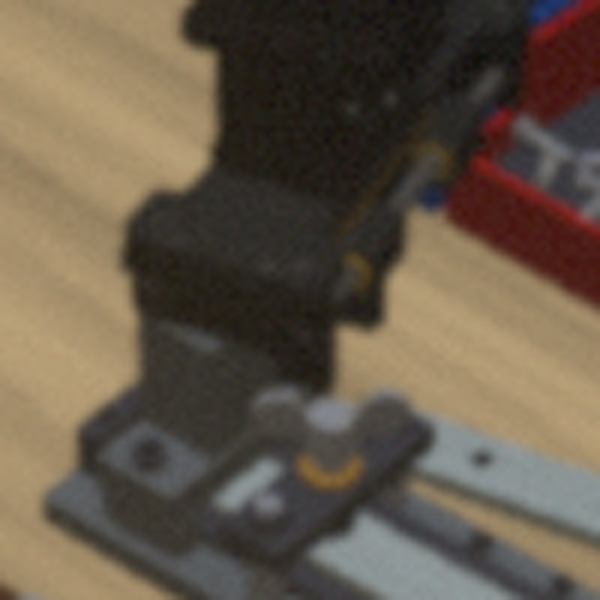

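The gripper body's lower edge is at z ≈ 190 mm with the tips at ≈ 121 mm, which is the stated 70 mm, so only the reported height is offset. The body will clear the tower by about 30 mm, so I descend to tip z ≈ 75 mm.

step_arm:
  targets:
    - {"dx":0,"dy":0.0006,"dz":0.012,"rx":0,"ry":0,"rz":0}
    - {"dx":0,"dy":0.0006,"dz":0.024,"rx":0,"ry":0,"rz":0}
    - {"dx":0,"dy":0.0006,"dz":0.035,"rx":0,"ry":0,"rz":0}
    - {"dx":0,"dy":0.0006,"dz":0.044,"rx":0,"ry":0,"rz":0}
    - {"dx":0,"dy":0.0006,"dz":0.045,"rx":0,"ry":0,"rz":0}

```text
time: 12.05
position: [0.5956, 0.0089, 0.0624]
tool_rot: [0.587, 0.81, -0.002, -0.001]
ft_force: [0.2, -0.8, -0.2]
grip_width: 0.0323
```

```bash
python3 -c "
from h import *
go(0.0005,-.001,.0645,14);print(telemetry.get_obs()['moment'])
c=snap('side','s11');cv2.imwrite('pics/s11c.png',cv2.resize(c['img'][160:260,295:395],None,fx=6,fy=6,interpolation=cv2.INTER_CUBIC))
c=snap('wrist','w11')"
```

```text
d mm [-0.2  1.3 -2.1] rot [-0.2  0.  -0.1]
t 12.05 jig [-0.8 -1.1] z 62.4 yang 13.9 tilt [-0.003  -0.0016] q6 -0.49 F [ 0.2 -0.8 -0.2] w 32.3
[-0.03231732  0.05627635  0.04323276]
```

View pics/s11c.png

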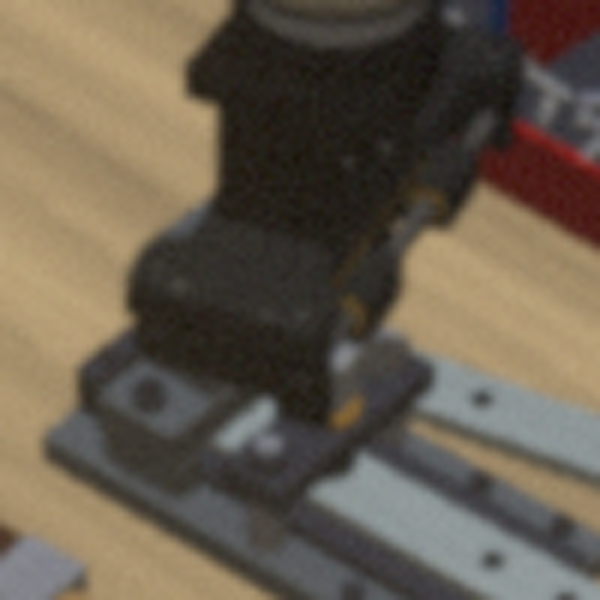

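View pics/w11.png

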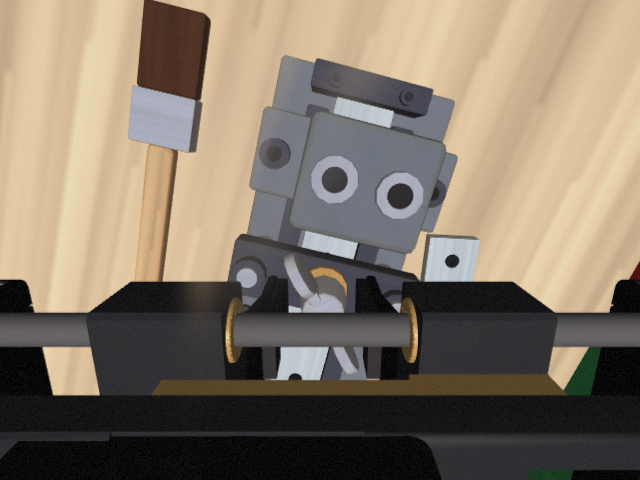

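The wings sit between the two fingers: hub at (322,305), finger pads at x ≈ 280 and 365. Starting the clockwise stroke.

step_arm:
  targets:
    - {"dx":0,"dy":0.001,"dz":-0.002,"rx":0,"ry":0,"rz":10}
    - {"dx":0,"dy":0.001,"dz":-0.002,"rx":0,"ry":0,"rz":20}
    - {"dx":0,"dy":0.001,"dz":-0.002,"rx":0,"ry":0,"rz":30}
    - {"dx":0,"dy":0.001,"dz":-0.002,"rx":0,"ry":0,"rz":40}
    - {"dx":0,"dy":0.001,"dz":-0.002,"rx":0,"ry":0,"rz":50}

```text
time: 12.78
position: [0.597, 0.0085, 0.0657]
tool_rot: [0.875, 0.484, -0.001, 0.001]
ft_force: [-1.2, -2.4, 0.3]
grip_width: 0.0319
```

```bash
python3 -c "
from h import *
go(0.0005,-.001,.0645,-90);print(telemetry.get_obs()['moment'])
c=snap('wrist','w12')"
```

```text
d mm [ 0.4 -0.4  1.2] rot [ 0.1  0.2 53.6]
t 12.78 jig [ 0.6 -1.5] z 65.7 yang -36.4 tilt [-0.0015 -0.0031] q6 0.39 F [-1.2 -2.4  0.3] w 31.9
[-0.41508364  0.28819883  0.03501021]
```

View pics/w12.png

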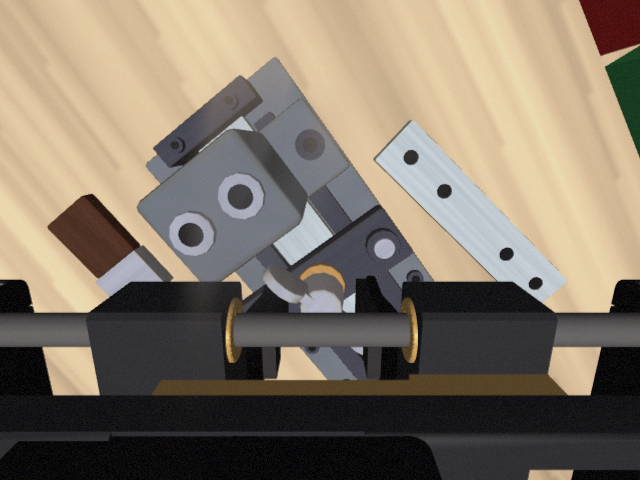

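The wing now rests on the left finger's leading edge at (270,280), so the screw is turning. Continuing.

step_arm:
  targets:
    - {"dx":0,"dy":0,"dz":0.001,"rx":0,"ry":0,"rz":10.5}
    - {"dx":0,"dy":0,"dz":0.001,"rx":0,"ry":0,"rz":21}
    - {"dx":0,"dy":0,"dz":0.001,"rx":0,"ry":0,"rz":31.5}
    - {"dx":0,"dy":0,"dz":0.001,"rx":0,"ry":0,"rz":42}
    - {"dx":0,"dy":0,"dz":0.001,"rx":0,"ry":0,"rz":52.5}

```text
time: 13.45
position: [0.5967, 0.0085, 0.065]
tool_rot: [0.999, 0.044, -0.001, 0.002]
ft_force: [-2.0, -0.5, -0.4]
grip_width: 0.0324
```

```bash
python3 -c "
from h import *
go(0.0005,-.001,.0645,-140);print(telemetry.get_obs()['moment'])"
```

```text
d mm [ 0.2 -0.5  0.5] rot [ 0.2  0.  50.7]
t 13.45 jig [ 0.3 -1.5] z 65.0 yang -89.3 tilt [-0.0018 -0.0031] q6 1.32 F [-2.  -0.5 -0.4] w 32.4
[-0.19612918  0.25546639  0.05436435]
```

step_arm:
  targets:
    - {"dx":0,"dy":0,"dz":0,"rx":0,"ry":0,"rz":10.5}
    - {"dx":0,"dy":0,"dz":0,"rx":0,"ry":0,"rz":21}
    - {"dx":0,"dy":0,"dz":0,"rx":0,"ry":0,"rz":31.5}
    - {"dx":0,"dy":0,"dz":0,"rx":0,"ry":0,"rz":42}
    - {"dx":0,"dy":0,"dz":0,"rx":0,"ry":0,"rz":52.5}

```text
time: 14.08
position: [0.5968, 0.0085, 0.0652]
tool_rot: [0.915, -0.404, -0.0, 0.002]
ft_force: [-0.1, -1.5, -1.7]
grip_width: 0.0324
```

```bash
python3 -c "
from h import *
go(0.0005,-.001,.0645,-167);print(telemetry.get_obs()['moment'])
c=snap('wrist','w13')"
```

```text
d mm [-0.3 -0.4  0.7] rot [ 0.2 -0.1 25. ]
t 14.07 jig [ 0.4 -1.5] z 65.2 yang -142.0 tilt [-0.0015 -0.0033] q6 2.24 F [-0.1 -1.5 -1.7] w 32.4
[-0.05363189  0.17844616  0.01798424]
```

View pics/w13.png

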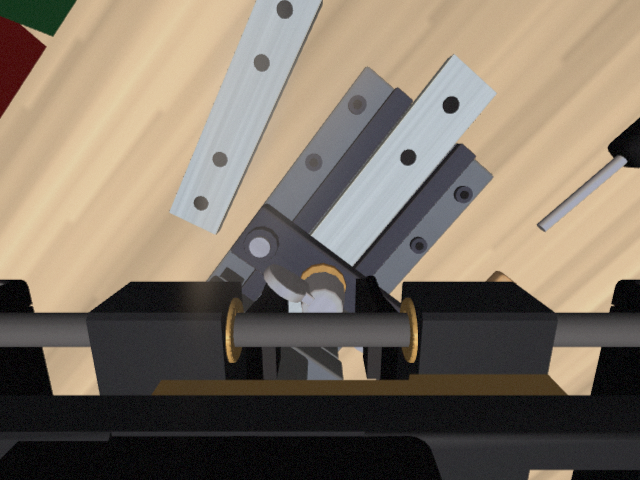

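step_arm:
  targets:
    - {"dx":0,"dy":0,"dz":0,"rx":0,"ry":0,"rz":10}
    - {"dx":0,"dy":0,"dz":0,"rx":0,"ry":0,"rz":20}
    - {"dx":0,"dy":0,"dz":0,"rx":0,"ry":0,"rz":25}
    - {"dx":0,"dy":0,"dz":-0.005,"rx":0,"ry":0,"rz":16}
    - {"dx":0,"dy":0,"dz":-0.03,"rx":0,"ry":0,"rz":6}

```text
time: 14.75
position: [0.5959, 0.0089, 0.0946]
tool_rot: [0.894, -0.449, -0.001, 0.002]
ft_force: [0.5, 0.3, 0.3]
grip_width: 0.0322
```

step_arm:
  targets:
    - {"dx":0,"dy":0,"dz":-0.015,"rx":0,"ry":0,"rz":-10.5}
    - {"dx":0,"dy":0,"dz":-0.015,"rx":0,"ry":0,"rz":-21}
    - {"dx":0,"dy":0,"dz":-0.015,"rx":0,"ry":0,"rz":-31.5}
    - {"dx":0,"dy":0,"dz":-0.015,"rx":0,"ry":0,"rz":-42}
    - {"dx":0,"dy":0,"dz":-0.015,"rx":0,"ry":0,"rz":-52.5}

```text
time: 15.38
position: [0.5963, 0.0091, 0.1101]
tool_rot: [1.0, -0.002, -0.002, 0.001]
ft_force: [0.9, -0.5, -0.0]
grip_width: 0.0322
```

```bash
python3 -c "
from h import *
go(0.0005,-.001,.0645,23);print(telemetry.get_obs()['moment'])"
```

```text
d mm [ 0.7 -0.  45.6] rot [-1.000e-01  3.000e-01 -1.175e+02]
t 15.38 jig [-0.1 -0.9] z 110.1 yang -94.5 tilt [-0.003  -0.0024] q6 1.41 F [ 0.9 -0.5 -0. ] w 32.2
[0.00837288 0.07241609 0.02406672]
```

step_arm:
  targets:
    - {"dx":0,"dy":0,"dz":0,"rx":0,"ry":0,"rz":-10.5}
    - {"dx":0,"dy":0,"dz":0,"rx":0,"ry":0,"rz":-21}
    - {"dx":0,"dy":0,"dz":0,"rx":0,"ry":0,"rz":-31.5}
    - {"dx":0,"dy":0,"dz":0,"rx":0,"ry":0,"rz":-42}
    - {"dx":0,"dy":0,"dz":0,"rx":0,"ry":0,"rz":-52.5}

```text
time: 16.0
position: [0.5967, 0.0092, 0.1107]
tool_rot: [0.895, 0.445, -0.001, 0.001]
ft_force: [0.4, -1.0, 0.2]
grip_width: 0.0321
```

step_arm:
  targets:
    - {"dx":0,"dy":0,"dz":0,"rx":0,"ry":0,"rz":-10.5}
    - {"dx":0,"dy":0,"dz":0,"rx":0,"ry":0,"rz":-21}
    - {"dx":0,"dy":0,"dz":0,"rx":0,"ry":0,"rz":-31.5}
    - {"dx":0,"dy":0,"dz":0,"rx":0,"ry":0,"rz":-42}
    - {"dx":0,"dy":0,"dz":0,"rx":0,"ry":0,"rz":-52.5}

```text
time: 16.62
position: [0.5971, 0.0094, 0.1112]
tool_rot: [0.602, 0.799, -0.001, 0.0]
ft_force: [-0.1, -1.0, 0.1]
grip_width: 0.0321
```

```bash
python3 -c "
from h import *
go(0.0005,-.001,.0645,27)
snap('wrist','w14')"
```

```text
d mm [-0.2 -0.2 46.7] rot [ -0.1   0.1 -15.3]
t 16.62 jig [ 0.7 -0.7] z 111.2 yang 11.7 tilt [-0.0006 -0.0023] q6 -0.45 F [-0.1 -1.   0.1] w 32.1
```

View pics/w14.png

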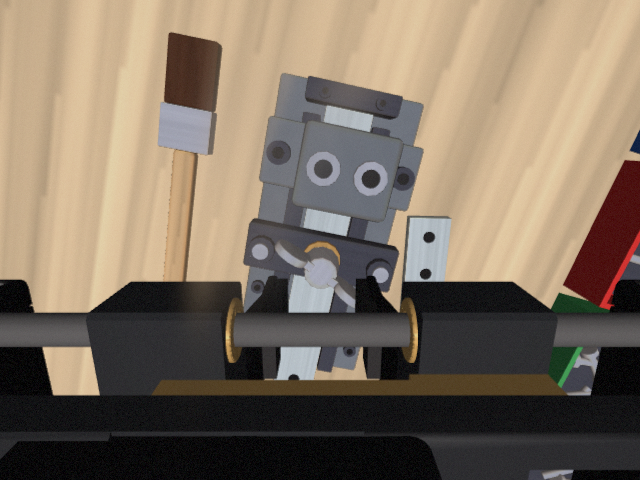

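The wings now lie from (280,243) to (355,303), about -30° in the jig, which is 160° of turn as computed. Lowering for the second stroke.

step_arm:
  targets:
    - {"dx":0,"dy":0,"dz":0.002,"rx":0,"ry":0,"rz":-8}
    - {"dx":0,"dy":0,"dz":0.012,"rx":0,"ry":0,"rz":-15}
    - {"dx":0,"dy":0,"dz":0.026,"rx":0,"ry":0,"rz":-15}
    - {"dx":0,"dy":0,"dz":0.039,"rx":0,"ry":0,"rz":-15}
    - {"dx":0,"dy":0,"dz":0.045,"rx":0,"ry":0,"rz":-15}

```text
time: 17.3
position: [0.5963, 0.0094, 0.0649]
tool_rot: [0.491, 0.871, -0.002, -0.001]
ft_force: [-0.1, 0.4, 0.7]
grip_width: 0.032
```

step_arm:
  targets:
    - {"dx":0,"dy":0,"dz":0,"rx":0,"ry":0,"rz":10}
    - {"dx":0,"dy":0,"dz":0,"rx":0,"ry":0,"rz":20}
    - {"dx":0,"dy":0,"dz":0,"rx":0,"ry":0,"rz":31}
    - {"dx":0,"dy":0,"dz":0,"rx":0,"ry":0,"rz":41.5}
    - {"dx":0,"dy":0,"dz":0,"rx":0,"ry":0,"rz":52}

```text
time: 17.92
position: [0.5961, 0.0093, 0.0644]
tool_rot: [0.825, 0.565, -0.002, -0.0]
ft_force: [-0.2, 0.3, -1.5]
grip_width: 0.0323
```

```bash
python3 -c "
from h import *
go(0.0005,-.001,.0645,-167);print(telemetry.get_obs()['moment'])"
```

```text
d mm [ 0.   0.8 -0.1] rot [  0.2   0.2 141.5]
t 17.93 jig [-0.3 -0.7] z 64.4 yang -25.5 tilt [-0.0033 -0.002 ] q6 0.2 F [-0.2  0.3 -1.5] w 32.3
[-0.09792885  0.07761861 -0.03243326]
```

step_arm:
  targets:
    - {"dx":0,"dy":0,"dz":0,"rx":0,"ry":0,"rz":10.5}
    - {"dx":0,"dy":0,"dz":0,"rx":0,"ry":0,"rz":21}
    - {"dx":0,"dy":0,"dz":0,"rx":0,"ry":0,"rz":31.5}
    - {"dx":0,"dy":0,"dz":0,"rx":0,"ry":0,"rz":42}
    - {"dx":0,"dy":0,"dz":0,"rx":0,"ry":0,"rz":52.5}

```text
time: 18.55
position: [0.5968, 0.0093, 0.0641]
tool_rot: [0.99, 0.139, -0.001, 0.001]
ft_force: [0.5, 0.7, -1.9]
grip_width: 0.032
```

step_arm:
  targets:
    - {"dx":0,"dy":0,"dz":0,"rx":0,"ry":0,"rz":10.5}
    - {"dx":0,"dy":0,"dz":0,"rx":0,"ry":0,"rz":21}
    - {"dx":0,"dy":0,"dz":0,"rx":0,"ry":0,"rz":31.5}
    - {"dx":0,"dy":0,"dz":0,"rx":0,"ry":0,"rz":42}
    - {"dx":0,"dy":0,"dz":0,"rx":0,"ry":0,"rz":52.5}

```text
time: 19.18
position: [0.5974, 0.0088, 0.0638]
tool_rot: [0.948, -0.317, 0.0, 0.001]
ft_force: [0.1, -1.2, -2.2]
grip_width: 0.032
```

```bash
python3 -c "
from h import *
go(0.0005,-.001,.0645,-167);print(telemetry.get_obs()['moment'])
snap('wrist','w15')"
```

```text
d mm [-0.5  0.2 -0.7] rot [ 0.1 -0.1 35.8]
t 19.18 jig [ 1.  -1.2] z 63.8 yang -131.2 tilt [-0.0009 -0.0029] q6 2.05 F [ 0.1 -1.2 -2.2] w 32.0
[-0.17202567  0.01802086  0.06670057]
```

View pics/w15.png

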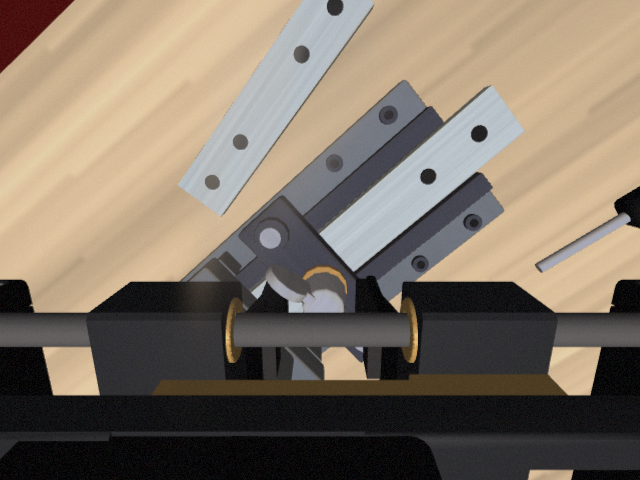

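step_arm:
  targets:
    - {"dx":0,"dy":0,"dz":0,"rx":0,"ry":0,"rz":10.5}
    - {"dx":0,"dy":0,"dz":0,"rx":0,"ry":0,"rz":21}
    - {"dx":0,"dy":0,"dz":0,"rx":0,"ry":0,"rz":31.5}
    - {"dx":0,"dy":0,"dz":0,"rx":0,"ry":0,"rz":36}
    - {"dx":0,"dy":0,"dz":-0.005,"rx":0,"ry":0,"rz":26}

```text
time: 19.85
position: [0.5969, 0.0089, 0.0683]
tool_rot: [0.853, -0.521, -0.0, 0.002]
ft_force: [0.7, 0.7, 0.2]
grip_width: 0.0325
```

step_arm:
  targets:
    - {"dx":0,"dy":0,"dz":-0.01,"rx":0,"ry":0,"rz":-10.5}
    - {"dx":0,"dy":0,"dz":-0.03,"rx":0,"ry":0,"rz":-21}
    - {"dx":0,"dy":0,"dz":-0.043,"rx":0,"ry":0,"rz":-31.5}
    - {"dx":0,"dy":0,"dz":-0.043,"rx":0,"ry":0,"rz":-42}
    - {"dx":0,"dy":0,"dz":-0.043,"rx":0,"ry":0,"rz":-52.5}

```text
time: 20.48
position: [0.5971, 0.009, 0.1115]
tool_rot: [0.996, -0.086, -0.001, 0.001]
ft_force: [0.4, -0.4, -0.0]
grip_width: 0.0322
```

step_arm:
  targets:
    - {"dx":0,"dy":0,"dz":0,"rx":0,"ry":0,"rz":-10.5}
    - {"dx":0,"dy":0,"dz":0,"rx":0,"ry":0,"rz":-21}
    - {"dx":0,"dy":0,"dz":0,"rx":0,"ry":0,"rz":-31.5}
    - {"dx":0,"dy":0,"dz":0,"rx":0,"ry":0,"rz":-42}
    - {"dx":0,"dy":0,"dz":0,"rx":0,"ry":0,"rz":-52.5}

```text
time: 21.1
position: [0.5971, 0.0091, 0.1114]
tool_rot: [0.93, 0.368, -0.001, 0.001]
ft_force: [-0.1, -0.7, -0.5]
grip_width: 0.0323
```

step_arm:
  targets:
    - {"dx":0,"dy":0,"dz":0,"rx":0,"ry":0,"rz":-10.5}
    - {"dx":0,"dy":0,"dz":0,"rx":0,"ry":0,"rz":-21}
    - {"dx":0,"dy":0,"dz":0,"rx":0,"ry":0,"rz":-31.5}
    - {"dx":0,"dy":0,"dz":0,"rx":0,"ry":0,"rz":-42}
    - {"dx":0,"dy":0,"dz":0,"rx":0,"ry":0,"rz":-52.5}

```text
time: 21.72
position: [0.597, 0.0093, 0.1113]
tool_rot: [0.669, 0.744, -0.001, -0.0]
ft_force: [-0.3, -0.4, -0.0]
grip_width: 0.0326
```

```bash
python3 -c "
from h import *
go(0.0005,-.001,.0625,27)
snap('wrist','w16')"
```

```text
d mm [-0.1 -0.  48.8] rot [ -0.2   0.1 -25.2]
t 21.73 jig [ 0.6 -0.8] z 111.3 yang 1.8 tilt [-0.0022 -0.002 ] q6 -0.27 F [-0.3 -0.4 -0. ] w 32.6
```

View pics/w16.png

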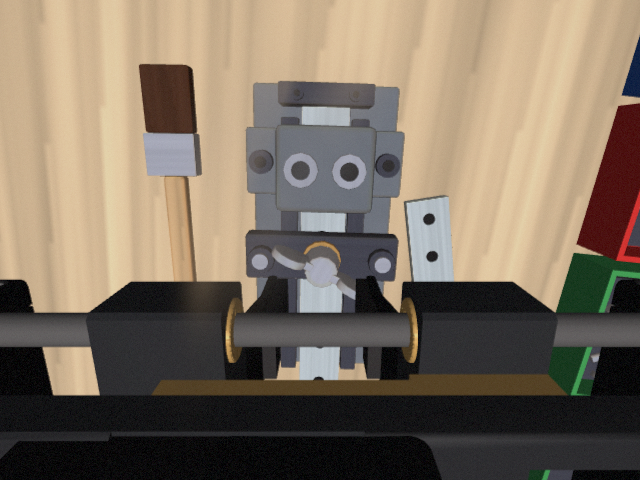

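The wings are back at about -30°, so v is about 390°, and the bar's front end is against the stop at (326,107). Third stroke next.

step_arm:
  targets:
    - {"dx":0,"dy":0,"dz":0,"rx":0,"ry":0,"rz":-10}
    - {"dx":0,"dy":0,"dz":0.006,"rx":0,"ry":0,"rz":-20}
    - {"dx":0,"dy":0,"dz":0.018,"rx":0,"ry":0,"rz":-25}
    - {"dx":0,"dy":0,"dz":0.034,"rx":0,"ry":0,"rz":-25}
    - {"dx":0,"dy":0,"dz":0.047,"rx":0,"ry":0,"rz":-25}

```text
time: 22.4
position: [0.5964, 0.0092, 0.0631]
tool_rot: [0.491, 0.871, -0.002, -0.001]
ft_force: [0.8, -0.6, -0.9]
grip_width: 0.0323
```

step_arm:
  targets:
    - {"dx":0,"dy":0,"dz":0.001,"rx":0,"ry":0,"rz":10}
    - {"dx":0,"dy":0,"dz":0.001,"rx":0,"ry":0,"rz":20}
    - {"dx":0,"dy":0,"dz":0.001,"rx":0,"ry":0,"rz":31}
    - {"dx":0,"dy":0,"dz":0.001,"rx":0,"ry":0,"rz":41.5}
    - {"dx":0,"dy":0,"dz":0.001,"rx":0,"ry":0,"rz":52}

```text
time: 23.02
position: [0.5959, 0.0094, 0.061]
tool_rot: [0.825, 0.565, -0.002, -0.001]
ft_force: [0.5, 0.9, -1.0]
grip_width: 0.032
```

```bash
python3 -c "
from h import *
go(0.0005,-.001,.0625,-167);print(telemetry.get_obs()['moment'])"
```

```text
d mm [-0.   1.  -1.5] rot [1.000e-01 3.000e-01 1.415e+02]
t 23.02 jig [-0.4 -0.5] z 61.0 yang -25.5 tilt [-0.0047 -0.0013] q6 0.2 F [ 0.5  0.9 -1. ] w 32.0
[0.00118603 0.0177706  0.08954396]
```

step_arm:
  targets:
    - {"dx":0,"dy":0.0005,"dz":-0.002,"rx":0,"ry":0,"rz":10.5}
    - {"dx":0,"dy":0.0005,"dz":-0.002,"rx":0,"ry":0,"rz":21}
    - {"dx":0,"dy":0.0005,"dz":-0.002,"rx":0,"ry":0,"rz":31.5}
    - {"dx":0,"dy":0.0005,"dz":-0.002,"rx":0,"ry":0,"rz":42}
    - {"dx":0,"dy":0.0005,"dz":-0.002,"rx":0,"ry":0,"rz":52.5}

```text
time: 23.65
position: [0.5968, 0.0093, 0.0622]
tool_rot: [0.99, 0.138, -0.002, 0.0]
ft_force: [2.0, -0.2, -2.0]
grip_width: 0.0322
```

step_arm:
  targets:
    - {"dx":0,"dy":0,"dz":0,"rx":0,"ry":0,"rz":10.5}
    - {"dx":0,"dy":0,"dz":0,"rx":0,"ry":0,"rz":21}
    - {"dx":0,"dy":0,"dz":0,"rx":0,"ry":0,"rz":31.5}
    - {"dx":0,"dy":0,"dz":0,"rx":0,"ry":0,"rz":42}
    - {"dx":0,"dy":0,"dz":0,"rx":0,"ry":0,"rz":52.5}

```text
time: 24.28
position: [0.5974, 0.0089, 0.0615]
tool_rot: [0.948, -0.318, -0.001, 0.001]
ft_force: [1.0, -1.3, -1.0]
grip_width: 0.032
```

```bash
python3 -c "
from h import *
go(0.0005,-.001,.0625,-167);print(telemetry.get_obs()['moment'])"
```

```text
d mm [-0.5  0.2 -1. ] rot [ 0.2  0.  35.7]
t 24.27 jig [ 1.  -1.2] z 61.5 yang -131.3 tilt [-0.0031 -0.0019] q6 2.05 F [ 1.  -1.3 -1. ] w 32.0
[-0.23412568 -0.0026636   0.01529204]
```

step_arm:
  targets:
    - {"dx":0,"dy":0,"dz":-0.001,"rx":0,"ry":0,"rz":10.5}
    - {"dx":0,"dy":0,"dz":-0.001,"rx":0,"ry":0,"rz":21}
    - {"dx":0,"dy":0,"dz":-0.001,"rx":0,"ry":0,"rz":31.5}
    - {"dx":0,"dy":0,"dz":-0.001,"rx":0,"ry":0,"rz":36}
    - {"dx":0,"dy":0,"dz":-0.005,"rx":0,"ry":0,"rz":26}

```text
time: 24.9
position: [0.5969, 0.0088, 0.0654]
tool_rot: [0.853, -0.522, -0.002, 0.002]
ft_force: [0.6, -0.3, 0.9]
grip_width: 0.0321
```

step_arm:
  targets:
    - {"dx":0,"dy":0,"dz":-0.01,"rx":0,"ry":0,"rz":-10.5}
    - {"dx":0,"dy":0,"dz":-0.03,"rx":0,"ry":0,"rz":-21}
    - {"dx":0,"dy":0,"dz":-0.045,"rx":0,"ry":0,"rz":-31.5}
    - {"dx":0,"dy":0,"dz":-0.045,"rx":0,"ry":0,"rz":-42}
    - {"dx":0,"dy":0,"dz":-0.045,"rx":0,"ry":0,"rz":-52.5}

```text
time: 25.52
position: [0.597, 0.0089, 0.11]
tool_rot: [0.996, -0.088, -0.002, 0.001]
ft_force: [0.3, -0.5, -0.7]
grip_width: 0.032
```

step_arm:
  targets:
    - {"dx":0,"dy":0,"dz":0,"rx":0,"ry":0,"rz":-10.5}
    - {"dx":0,"dy":0,"dz":0,"rx":0,"ry":0,"rz":-21}
    - {"dx":0,"dy":0,"dz":0,"rx":0,"ry":0,"rz":-31.5}
    - {"dx":0,"dy":0,"dz":0,"rx":0,"ry":0,"rz":-42}
    - {"dx":0,"dy":0,"dz":0,"rx":0,"ry":0,"rz":-52.5}

```text
time: 26.15
position: [0.5968, 0.009, 0.1093]
tool_rot: [0.932, 0.364, -0.003, -0.0]
ft_force: [0.7, -0.1, 0.3]
grip_width: 0.0321
```

step_arm:
  targets:
    - {"dx":0,"dy":0,"dz":0,"rx":0,"ry":0,"rz":-10.5}
    - {"dx":0,"dy":0,"dz":0,"rx":0,"ry":0,"rz":-21}
    - {"dx":0,"dy":0,"dz":0,"rx":0,"ry":0,"rz":-31.5}
    - {"dx":0,"dy":0,"dz":0,"rx":0,"ry":0,"rz":-42}
    - {"dx":0,"dy":0,"dz":0,"rx":0,"ry":0,"rz":-52.5}

```text
time: 26.78
position: [0.5966, 0.0091, 0.1086]
tool_rot: [0.673, 0.74, -0.003, -0.002]
ft_force: [-0.2, -0.2, -0.1]
grip_width: 0.0325
```

```bash
python3 -c "
from h import *
go(0.0005,-.001,.0625,27)
snap('wrist','w17')"
```

```text
d mm [-0.   0.6 46.1] rot [ -0.4  -0.1 -25.9]
t 26.77 jig [ 0.3 -1. ] z 108.6 yang 1.1 tilt [-0.0065 -0.0012] q6 -0.26 F [-0.2 -0.2 -0.1] w 32.5
```

View pics/w17.png

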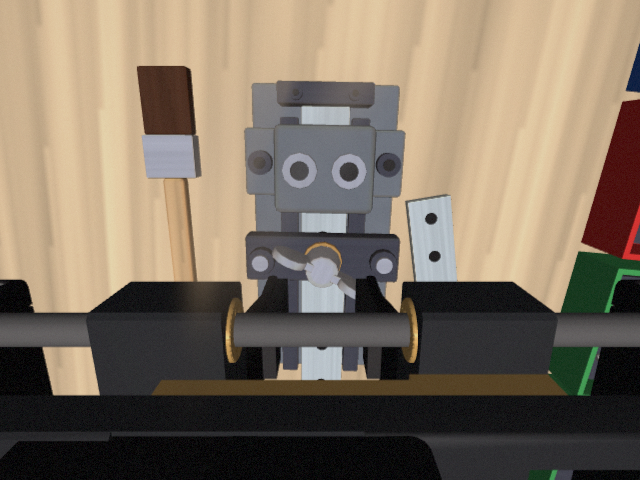

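The wings are at -30° again (v ≈ 9.95) and the bar is still at the stop. The final stroke should hit hard-up near tool angle -47°, so I'll take that part slowly.

step_arm:
  targets:
    - {"dx":0,"dy":0,"dz":0,"rx":-0.2,"ry":0,"rz":-10}
    - {"dx":0,"dy":0.0005,"dz":0.006,"rx":-0.4,"ry":0,"rz":-20}
    - {"dx":0,"dy":0.0005,"dz":0.018,"rx":-0.4,"ry":0,"rz":-26}
    - {"dx":0,"dy":0.0005,"dz":0.034,"rx":-0.4,"ry":0,"rz":-26}
    - {"dx":0,"dy":0.0005,"dz":0.045,"rx":-0.4,"ry":0,"rz":-26}

```text
time: 27.45
position: [0.5961, 0.0091, 0.0621]
tool_rot: [0.489, 0.872, 0.0, -0.001]
ft_force: [-0.5, 0.7, -0.0]
grip_width: 0.0325
```

step_arm:
  targets:
    - {"dx":0,"dy":0,"dz":0,"rx":0,"ry":0,"rz":10}
    - {"dx":0,"dy":0,"dz":0,"rx":0,"ry":0,"rz":20}
    - {"dx":0,"dy":0,"dz":0,"rx":0,"ry":0,"rz":30}
    - {"dx":0,"dy":0,"dz":0,"rx":0,"ry":0,"rz":38}
    - {"dx":0,"dy":0,"dz":0,"rx":0,"ry":0,"rz":46}

```text
time: 28.08
position: [0.5957, 0.0095, 0.061]
tool_rot: [0.793, 0.609, -0.001, -0.002]
ft_force: [0.5, 0.8, -2.8]
grip_width: 0.0319
```

```bash
python3 -c "
from h import *
go(0.0005,-.001,.0635,-47);print(telemetry.get_obs()['moment'])"
```

```text
d mm [-0.2  1.2 -2.5] rot [-0.2 -0.  27.8]
t 28.07 jig [-0.6 -0.4] z 61.0 yang -19.2 tilt [-0.0028  0.0019] q6 0.09 F [ 0.5  0.8 -2.8] w 31.9
[ 0.15353744 -0.0274544   0.03231106]
```

step_arm:
  targets:
    - {"dx":0,"dy":0.001,"dz":-0.002,"rx":0,"ry":0,"rz":5}
    - {"dx":0,"dy":0.001,"dz":-0.002,"rx":0,"ry":0,"rz":10}
    - {"dx":0,"dy":0.001,"dz":-0.002,"rx":0,"ry":0,"rz":15}
    - {"dx":0,"dy":0.001,"dz":-0.002,"rx":0,"ry":0,"rz":20}
    - {"dx":0,"dy":0.001,"dz":-0.002,"rx":0,"ry":0,"rz":24}

```text
time: 28.7
position: [0.5963, 0.0096, 0.062]
tool_rot: [0.903, 0.429, -0.001, -0.002]
ft_force: [-0.8, 0.2, -2.8]
grip_width: 0.0322
```

```bash
python3 -c "
from h import *
go(0.0005,-.001,.0635,-47);print(telemetry.get_obs()['moment'])"
```

```text
d mm [-0.1  0.8 -1.5] rot [-0.3  0.   3.5]
t 28.7 jig [-0.  -0.4] z 62.0 yang -43.5 tilt [-0.004   0.0025] q6 0.51 F [-0.8  0.2 -2.8] w 32.2
[ 0.01175333  0.03129074 -0.00061751]
```

step_arm:
  targets:
    - {"dx":0,"dy":0,"dz":0,"rx":0,"ry":0,"rz":2}
    - {"dx":0,"dy":0,"dz":0,"rx":0,"ry":0,"rz":4}
    - {"dx":0,"dy":0,"dz":0,"rx":0,"ry":0,"rz":6}
    - {"dx":0,"dy":0,"dz":0,"rx":0,"ry":0,"rz":8}
    - {"dx":0,"dy":0,"dz":0,"rx":0,"ry":0,"rz":8}

```text
time: 29.32
position: [0.5964, 0.0096, 0.0618]
tool_rot: [0.931, 0.365, -0.001, -0.002]
ft_force: [1.1, 0.4, -1.7]
grip_width: 0.0325
```

```bash
python3 -c "
from h import *
go(0.0005,-.001,.0635,-47);print(telemetry.get_obs()['moment']);snap('wrist','w18')"
```

```text
d mm [-0.1  0.7 -1.7] rot [-0.3  0.1 -4.5]
t 29.32 jig [ 0.1 -0.4] z 61.8 yang -51.5 tilt [-0.0039  0.0026] q6 0.65 F [ 1.1  0.4 -1.7] w 32.5
[0.00181654 0.01639558 0.03698325]
```

View pics/w18.png

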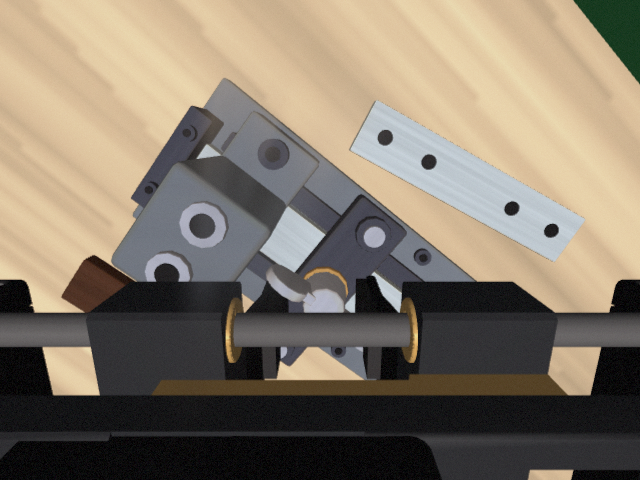

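step_arm:
  targets:
    - {"dx":0,"dy":0.0005,"dz":-0.001,"rx":0,"ry":0,"rz":2}
    - {"dx":0,"dy":0.0005,"dz":-0.001,"rx":0,"ry":0,"rz":4}
    - {"dx":0,"dy":0.0005,"dz":-0.001,"rx":0,"ry":0,"rz":6}
    - {"dx":0,"dy":0.0005,"dz":-0.001,"rx":0,"ry":0,"rz":7}
    - {"dx":0,"dy":0.0005,"dz":-0.001,"rx":0,"ry":0,"rz":7}

```text
time: 30.0
position: [0.5964, 0.0094, 0.0624]
tool_rot: [0.951, 0.308, -0.002, -0.002]
ft_force: [1.8, 2.6, -9.2]
grip_width: 0.0324
```

```bash
python3 -c "
from h import *
go(0.0005,-.001,.0635,-47);print(telemetry.get_obs()['moment'])"
```

```text
d mm [ 0.1  0.6 -1.1] rot [ -0.3   0.1 -11.4]
t 30.0 jig [ 0.1 -0.6] z 62.4 yang -58.4 tilt [-0.0046  0.0023] q6 0.77 F [ 1.8  2.6 -9.2] w 32.4
[ 0.28970576 -0.29249731  1.17320362]
```

The moment about z has jumped to 1.17 N m, so the screw is hard up. I back the fingers off the wings, then lift.

step_arm:
  targets:
    - {"dx":0,"dy":0,"dz":0,"rx":0,"ry":0,"rz":-8}
    - {"dx":0,"dy":0,"dz":0,"rx":0,"ry":0,"rz":-18}
    - {"dx":0,"dy":0,"dz":-0.005,"rx":0,"ry":0,"rz":-24}
    - {"dx":0,"dy":0,"dz":-0.025,"rx":0,"ry":0,"rz":-24}
    - {"dx":0,"dy":0,"dz":-0.06,"rx":0,"ry":0,"rz":-24}

```text
time: 30.62
position: [0.5957, 0.009, 0.1231]
tool_rot: [0.867, 0.497, -0.002, -0.003]
ft_force: [0.9, -0.5, 0.3]
grip_width: 0.0321
```

```bash
python3 -c "
from h import *
go(0.0005,-.07,.16,0)"
```

```text
d mm [-56.2  39.9 -37.2] rot [ -0.4  -0.1 -34.6]
t 30.62 jig [-0.7 -1. ] z 123.1 yang -34.6 tilt [-0.0072  0.0032] q6 0.35 F [ 0.9 -0.5  0.3] w 32.1
```

step_arm:
  targets:
    - {"dx":0,"dy":0,"dz":-0.03,"rx":0,"ry":0,"rz":-8}
    - {"dx":-0.02,"dy":0.014,"dz":-0.04,"rx":0,"ry":0,"rz":-18}
    - {"dx":-0.04,"dy":0.028,"dz":-0.04,"rx":0,"ry":0,"rz":-28}
    - {"dx":-0.056,"dy":0.04,"dz":-0.04,"rx":0,"ry":0,"rz":-34.6}
    - {"dx":-0.056,"dy":0.04,"dz":-0.04,"rx":0,"ry":0,"rz":-34.6}

```text
time: 31.25
position: [0.6025, -0.0614, 0.164]
tool_rot: [0.683, 0.731, -0.001, -0.003]
ft_force: [-0.7, 1.0, 0.2]
grip_width: 0.0321
```

```bash
python3 -c "
from h import *
st();c=snap('wrist','w19');snap('side','s19');snap('top','t19')
cv2.imwrite('pics/s19c.png',cv2.resize(load('s19')['img'][180:330,270:430],None,fx=4,fy=4,interpolation=cv2.INTER_CUBIC))"
```

```text
t 31.25 jig [  0.9 -71.7] z 164.0 yang -0.4 tilt [-0.0056  0.0031] q6 -0.35 F [-0.7  1.   0.2] w 32.1
```

View pics/w19.png

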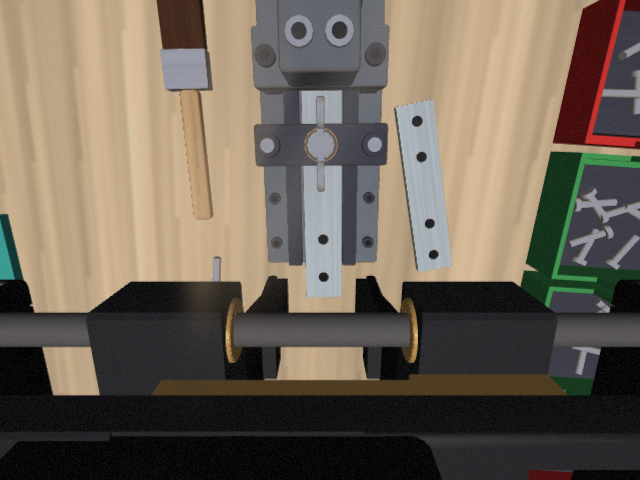

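View pics/s19c.png

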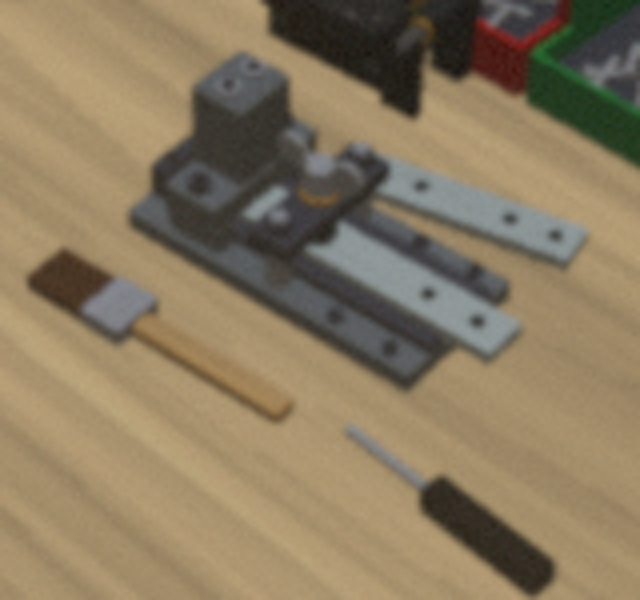

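```bash
python3 -c "
from h import *
c=load('w19')
J=lambda p:((RJ.T@(p[:2]-O))*1e3).round(1)
for n,u,v,z in(('tail',310,297,.026),('tail',339,297,.026),('plate',275,263,.016),('plate',372,263,.016),('wa',320,97,.089),('wb',320,190,.089)): print(n,J(pz(c,u,v,z)))
for u,v in ((320,108),(320,180),(320,145),(322,220)): p=px(c,u,v);print(J(p),p[2].round(4))
"
```

```text
tail [ -10.4 -136.3]
tail [  16.1 -136.5]
plate [ -42.5 -106.7]
plate [  46.7 -107.3]
wa [ 0.8 27.9]
wb [  0.2 -30.7]
[ 0.7 21.1] 0.0916
[  0.3 -23.7] 0.0921
[ 0.5 -1.5] 0.0837
[  1.1 -64.4] 0.0267
```

All the checks agree, and the robot is clear of everything. Bar overhang is 29.4 mm (30 nominal), the wings lie along jig y (89–91°, as v = 11.0 requires), and the wing tops are at z ≈ 92 mm (91 expected, down from 98).

```bash
python3 -c "
from h import *
robot.hand_in(); st()"
```

```text
the job is handed in; nothing more can be done
the job is handed in; nothing more can be done
```

The bar is pushed home against the end stop and the thumbscrew is hard up on it. I handed the job in with the robot clear of everything, about 31 s into the 61 s allowed; no verdict is reported.

**What I did:** I pushed the bar's tail with the closed fingertips until the stop was felt (9 N, no further advance). I then turned the screw clockwise in four strokes with both fingers astride the wings, about 10.2 rad in all. At the end the moment jumped to about 1.2 N m, the hard stop.

**Last checks:**
- **Bar:** it lies flat and straight, and its tail stands 29.4 mm out of the base plate, against 30 mm when home.
- **Screw:** the wings lie along jig y, as they should at 11.0 rad, and their tops have come down from 98 to 92 mm (91 mm expected). The foot's force on the bar can't be measured directly; hard up, it should be about 22 N.
- **Bystanders:** the spare bar, brush and deburring tool look unmoved in the last pictures. I did not compare the bottle, carton and tape measure one by one, but the arm never came near them while low.

**What disagreed:**
- **Reported height:** the reported tool height is about 30 mm lower than the real fingertips. My first push passed over the bar without touching it; I found this in the depth image and corrected for it.
- **Refused calls:** two move calls were refused for their form, and the arm did not move.
- **Camera offset:** the wrist camera showed the jig 1 to 2 mm off the top view, within its calibration.

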